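# Unlock the dosing unit and load its cartridges

## Robot

A 6-joint arm with a two-finger parallel gripper is mounted at the origin on the work surface. World frame = base frame: x ahead of the robot, y to its left, z up, the work surface at z = 0. Lengths are in m, angles in rad, forces in N, time in s.
With the tool pointing down it reaches from about 0.375 to 0.9 m from the base axis. Payload 3.1 kg.
Tool frame: the origin (TCP) lies on the centre line of the jaws, within the pads' length; the fingertips stand 19 mm ahead of it and the grasp point (between the pads) is the TCP; z points along the fingers, y is the direction in which the jaws open and shut (so a half turn about z gives the same grasp; the last joint's range is limited). The gripper opens to 85 mm and grips with 20 to 120 N. Pads are 22 mm wide; open, the fingers measure 114 mm over their backs; the gripper's body (76 mm by 85 mm) begins 54 mm behind the grasp point. The pads swing forward as they close: fully open they stand 13 mm farther back than shut.
Start: joints at [-1.383, 0.527, 1.433, -0, 1.181, -0.178], TCP at [0.224, -0.584, 0.25] pointing down, gripper open.
Joint ranges: [-3.08, 3.08], [-0.75, 2.2], [0.22, 2.44], [-1.43, 4.57], [0, 2.65], [-2.85, 2.85]. Speed limits (rad/s): [2.79, 2.79, 3.14, 3.14, 3.14, 3.14].

## Interface

Orientations are given as a unit quaternion [x, y, z, w].
In Python, from station import manip, imaging, workorder gives the robot as it stands.
- The arm moves only by the shell command python3 -m creep 'ROWS' [FORCE]. ROWS is a JSON object of lists of equal length, an entry for each row: "claw": the finger opening in cm, from 0 to 8.54; "dp": the shift along the tool's x, y, z in cm, a list of three; "roll": the turn about the tool's z in rad. In form: {"claw": [claw, ...], "dp": [[dx, dy, dz], ...], "roll": [roll, ...]}. A call has 1 to 12 rows; each row is the pose to reach, as a shift and turn from the pose commanded when the call began, along the tool's axes at that moment; what a row does not reach only later rows make up. A row lasts 1/10 s, in which the tool goes at most 50 mm and 8.59 degrees, less where a joint would pass 70% of its speed; a pose out of reach is approached as far as the arm can. A call with a gripper value outside its range is refused whole. The fingers move at their own pace and stop on an object; FORCE is the grip in N (left out, the last holds). Time passes only in rows, so rows that repeat a pose let the fingers close. It gives the time, the measured TCP pose, the force and the opening at its end, in the units of the state.
- manip.sense(): the state, without advancing time (a new reading comes with each control period).
- imaging.snapshot(name): name is "scene" or "side" or "wrist"; returns a dict with "image" (480x640x3 uint8, red, green, blue), "z_map" (480x640 float32, m along the optical axis (not along the pixel's ray), 0 where there is no reading), "vfov" (degrees; the focal length in pixels is half the picture's height over the tangent of half this angle, whatever the lens; pixels are square), "cx", "cy" (the principal point, pixels), "dist" ([k1, k2, p1, p2, k3] as OpenCV has them; the pictures are not rectified), "R" (3x3) and "t" (3): a world point X has camera coordinates R X + t. Camera axes: x right, y down, z forward; pixel columns grow to the right and rows downward; lengths in m; the calibration is good to about 2 mm. A picture is of the moment at which its call begins.
- workorder.sign_off(): hands the job in, once; it reports no verdict.
The state is a dict: "t": time; "q": joint angles; "qd": joint speeds; "tau": joint torques, N m; "tcp_pos": TCP position; "tool_rot": TCP orientation; "force": force on the tool from outside, world axes, zero at the start; "ft_torque": the same for the moment, N m; "finger_gap": opening from 0.0 (shut) to 1.0 (fully open).
Only numpy, scipy, OpenCV 4.12 (cv2) and the standard library are available. Lean on these libraries where they do the work, as an engineer would, in place of code of your own. Each camera call takes 0.05 s, during which the arm holds its last target.

## Task

Unlock the dosing unit's guard panel by giving its key a full quarter turn clockwise, hang the key by its eye on the peg of the key post, and then swing the panel up until it stands wide open. Lift the sprung orange clamp bar and turn it right aside, lay every cartridge that is on the table into a groove of its own (any groove, flanges outside the saddles), and turn the bar back and let it down across them. Leave the panel open and the key on its peg, and do not knock over the bottle or the jar.

Things in the scene. Friction and masses are not known exactly. Their poses are not given: they have to be found in the camera images.
- doser: Dosing unit, low grey and white machine fixed to the table. Origin on the table under it; x away from the robot (-115 to 125 mm), y left (+-150), z up. Deck top z 40 mm; rear block x 85 to 125, up to z 118. Latch keeper at the left edge (x -60, y 124 to 150, top z 106); rest post 8 mm square at (-14, -138), top z 83. Three grooves on the deck, under the guard panel when it is shut.
- panel (a joint): Guard panel, white frame with clear window, 205 x 290 x 6 mm, 350 g, hinged along its far edge. 0 = shut (level, top face 124 mm over the table); grows as the front edge swings up and back, stop at 1.75 rad. A stiff hinge (0.5 N m) holds it at any angle; about 5 N at the handle lifts it. Locked, it lifts 2 mm at most. Upright (1.57) it is well open.
- panel_hinge (a point): Point on the panel's hinge axis, middle of its width. Axes as the unit's when the panel is shut, turning with it. Panel reaches from 5 to 210 mm in front of this axis (towards -x), 3 mm above and below; at the front edge a skirt 28 mm down.
- panel_handle (a point): Middle of the panel's handle: round steel bar 10 mm thick, 100 mm long along the unit's y, on a foot at each end; centre line 32 mm above the panel's top face, 172 mm from the hinge axis measured along the panel.
- latch (a joint): Quarter-turn cam latch in the panel. 0 = locked, 1.571 = fully open (a stop at both ends); opens clockwise seen from above; free of its keeper from about 1.25 rad. Stays where it is left (0.05 N m friction).
- latch_blade (a point): Top centre of the latch's blade, on the turning axis: a brass bar 27 mm long (this point's y), 6 mm thick, 13 mm high, on a steel disc of radius 22 mm, 3 mm thick, lying on the panel. Inside the key's foot at the start.
- key_grip (a point): Panel key, 108 mm tall, 90 g, standing on the latch at the start. This point: centre of the solid grip part (34 mm tall) of its red head, 91 mm above its underside. z up along the key, x through the head's thickness. Head 8 mm thick (x), 40 mm wide (y). Steel foot 29 x 30 x 30 mm with a slot 9 mm wide, 20 mm deep along y that straddles the latch blade (0.11 rad of play).
- key_eye (a point): Centre of the key's square eye, 22 x 22 mm, open along the key's x (same axes as key_grip), 28 mm below key_grip, 63 mm above the key's underside.
- peg_mid (a point): Middle of the key post's level steel peg, 8 mm thick, along this point's x, 118 mm above the table. Its root on the aluminium post is 36 mm away towards +x (post top 6 mm above the peg's axis), its free end with a red bead 12 mm thick 36 mm towards -x. Black foot 90 x 80 x 12 mm. The hung key's eye centre is 7 mm below the peg's axis.
- bar_lift (a joint): Lift of the orange clamp bar, m: 0 lowest, 0.030 highest; spring and weight pull it down with 4 to 6 N. With a cartridge under it it rests at 0.002. The rest post beside its free end stands 10 mm over its underside: lift it 11 mm or more to turn it, and 0.020 or more to pass over cartridges' flanges safely.
- bar_swing (a joint): Turn of the clamp bar about its upright pivot: 0 = across all grooves (stop), 1.571 = aside, pointing to the unit's front (stop); grows clockwise seen from above. Turns easily, stays where it is left.
- bar_knob (a point): Middle of the clamp bar's black knob: upright cylinder 16 mm thick, 30 mm tall, standing on the bar 172 mm from the pivot. The bar is 12 mm wide, 10 mm thick, ends 32 mm beyond the knob; its top is 15 mm below this point.
- bar_pivot (a point): Point on the clamp bar's upright turning axis, at the height of bar_knob; rises and turns with the bar.
- groove0 (a point): Groove 0 (0 is rightmost seen from the robot, 44 mm apart): where a cartridge's centre lies when it rests there, 66 mm over the table; x along the groove. Two blue V saddles, 10 mm thick, 35 mm either way along x, reach to 3 mm below the cartridge's axis; between them is only the deck, 26 mm below this point.
- groove1 (a point): Groove 1 (0 is rightmost seen from the robot, 44 mm apart): where a cartridge's centre lies when it rests there, 66 mm over the table; x along the groove. Two blue V saddles, 10 mm thick, 35 mm either way along x, reach to 3 mm below the cartridge's axis; between them is only the deck, 26 mm below this point.
- groove2 (a point): Groove 2 (0 is rightmost seen from the robot, 44 mm apart): where a cartridge's centre lies when it rests there, 66 mm over the table; x along the groove. Two blue V saddles, 10 mm thick, 35 mm either way along x, reach to 3 mm below the cartridge's axis; between them is only the deck, 26 mm below this point.
- cartridge0: Cartridge with green ends (may be absent): white barrel 18 mm thick, 104 mm long, between square flanges 28 x 28 x 6 mm; 45 g. Origin at its centre, x along the barrel. Lies on its flanges on the table, axis 14 mm up. In a groove the barrel lies on the saddles, flanges outside them (12 mm play either way).
- cartridge1: Cartridge with blue ends (may be absent): white barrel 18 mm thick, 104 mm long, between square flanges 28 x 28 x 6 mm; 45 g. Origin at its centre, x along the barrel. Lies on its flanges on the table, axis 14 mm up. In a groove the barrel lies on the saddles, flanges outside them (12 mm play either way).
- cartridge2: Cartridge with yellow ends (may be absent): white barrel 18 mm thick, 104 mm long, between square flanges 28 x 28 x 6 mm; 45 g. Origin at its centre, x along the barrel. Lies on its flanges on the table, axis 14 mm up. In a groove the barrel lies on the saddles, flanges outside them (12 mm play either way).
- reagent_bottle: Bystander: bottle with a blue cap, 60 mm thick, 130 mm tall. Origin: centre of its underside.
- sample_jar: Bystander: jar with a red cap, 56 mm thick, 75 mm tall. Origin: centre of its underside.

How it is judged:
On the way, in this order (a step that is already met when the one before it is completed fails the run):
1. the latch has been turned a quarter turn with its key (value of joint latch above 1.35 rad and horizontal distance between key_grip and latch_blade below 0.015 m), for 0.1 s.
2. the key hangs by its eye on the peg, let go (x of key_eye in the frame of peg_mid between -0.032 and 0.032 m and y of key_eye in the frame of peg_mid between -0.012 and 0.012 m and z of key_eye in the frame of peg_mid between -0.014 and -0.002 m and contact force between the fingers and key below 0.3 N), for 0.3 s.
3. the panel stands wide open (value of joint panel above 1.35 rad), for 0.2 s.
4. the clamp bar has been lifted and turned aside (value of joint bar_swing above 1.25 rad), for 0.1 s.
At the end, for the whole second after the job is handed in: Every cartridge present rests in a groove (16 mm along, 6 mm across, 5 mm height, 0.12 rad); clamp bar back across (0.06 rad) and down (under 6 mm); panel open past 1.35 rad; key hangs by its eye on the peg (eye centre 2 to 14 mm below its axis, 12 mm sideways, 32 mm along from the middle) (all of step 2 and ((x of cartridge0 in the frame of groove0 between -0.016 and 0.016 m and y of cartridge0 in the frame of groove0 between -0.006 and 0.006 m and z of cartridge0 in the frame of groove0 between -0.005 and 0.005 m and angle between the x axis of cartridge0 and the x axis of groove0, either way round below 0.12 rad) or (x of cartridge0 in the frame of groove1 between -0.016 and 0.016 m and y of cartridge0 in the frame of groove1 between -0.006 and 0.006 m and z of cartridge0 in the frame of groove1 between -0.005 and 0.005 m and angle between the x axis of cartridge0 and the x axis of groove1, either way round below 0.12 rad) or (x of cartridge0 in the frame of groove2 between -0.016 and 0.016 m and y of cartridge0 in the frame of groove2 between -0.006 and 0.006 m and z of cartridge0 in the frame of groove2 between -0.005 and 0.005 m and angle between the x axis of cartridge0 and the x axis of groove2, either way round below 0.12 rad)) and ((x of cartridge1 in the frame of groove0 between -0.016 and 0.016 m and y of cartridge1 in the frame of groove0 between -0.006 and 0.006 m and z of cartridge1 in the frame of groove0 between -0.005 and 0.005 m and angle between the x axis of cartridge1 and the x axis of groove0, either way round below 0.12 rad) or (x of cartridge1 in the frame of groove1 between -0.016 and 0.016 m and y of cartridge1 in the frame of groove1 between -0.006 and 0.006 m and z of cartridge1 in the frame of groove1 between -0.005 and 0.005 m and angle between the x axis of cartridge1 and the x axis of groove1, either way round below 0.12 rad) or (x of cartridge1 in the frame of groove2 between -0.016 and 0.016 m and y of cartridge1 in the frame of groove2 between -0.006 and 0.006 m and z of cartridge1 in the frame of groove2 between -0.005 and 0.005 m and angle between the x axis of cartridge1 and the x axis of groove2, either way round below 0.12 rad)) and ((x of cartridge2 in the frame of groove0 between -0.016 and 0.016 m and y of cartridge2 in the frame of groove0 between -0.006 and 0.006 m and z of cartridge2 in the frame of groove0 between -0.005 and 0.005 m and angle between the x axis of cartridge2 and the x axis of groove0, either way round below 0.12 rad) or (x of cartridge2 in the frame of groove1 between -0.016 and 0.016 m and y of cartridge2 in the frame of groove1 between -0.006 and 0.006 m and z of cartridge2 in the frame of groove1 between -0.005 and 0.005 m and angle between the x axis of cartridge2 and the x axis of groove1, either way round below 0.12 rad) or (x of cartridge2 in the frame of groove2 between -0.016 and 0.016 m and y of cartridge2 in the frame of groove2 between -0.006 and 0.006 m and z of cartridge2 in the frame of groove2 between -0.005 and 0.005 m and angle between the x axis of cartridge2 and the x axis of groove2, either way round below 0.12 rad)) and linear speed of each of cartridge0, cartridge1, cartridge2 below 0.02 m/s and value of joint bar_swing below 0.06 rad and value of joint bar_lift below 0.006 m and value of joint panel above 1.35 rad); the robot touches nothing.
It fails at once if the bottle is knocked over (angle between reagent_bottle's own z axis and vertical above 0.6 rad).
It fails at once if the jar is knocked over (angle between sample_jar's own z axis and vertical above 0.6 rad).
Of cartridge0, cartridge1, cartridge2 only 2 to 3 are there at a start; the rules pass over those that are not, and their reading is None.
At some moment in a run one of cartridge0, cartridge1, cartridge2 may be knocked a few centimetres aside while the robot is not near it.
It also fails if it takes over 210 s, if anything falls off the work surface, if the arm or the gripper's body presses on something with over 40 N, if the wrist force passes 120 N, or if a joint passes its speed limit or range.

## Working session

There is one attempt and no reset: what is moved stays moved. The work goes in short steps, Python scripts to look and compute and a shell command to move; the robot and the scene stay as the last step left them, time stands still between calls to the robot, and variables do not carry over. Pictures are saved under pics/ and viewed, and the job is handed in when it is done.

```bash
ls -la; mkdir -p pics
cat > h.py <<'E'
import numpy as np, cv2
from station import manip, imaging, workorder
from scipy.spatial.transform import Rotation as Ro
def snap(n):
    return imaging.snapshot(n)
def K(s):
    f=240/np.tan(np.radians(s["vfov"])/2)
    return np.array([[f,0,s["cx"]],[0,f,s["cy"]],[0,0,1.]])
def save(s,f):
    cv2.imwrite(f,s["image"][:,:,::-1])
def ray(s,u,v):
    p=cv2.undistortPoints(np.array([[[u,v]]],float),K(s),np.array(s["dist"],float))[0,0]
    R=np.array(s["R"]);t=np.array(s["t"])
    return -R.T@t, R.T@np.array([p[0],p[1],1.])
def onz(s,u,v,z):
    o,d=ray(s,u,v); return o+d*(z-o[2])/d[2]
def dep(s,u,v):
    o,d=ray(s,u,v); return o+d*s["z_map"][int(round(v)),int(round(u))]
def cloud(s):
    vv,uu=np.mgrid[0:480,0:640]
    p=cv2.undistortPoints(np.stack([uu.ravel(),vv.ravel()],1).astype(float)[:,None],K(s),np.array(s["dist"],float))[:,0]
    d=np.c_[p,np.ones(len(p))]*s["z_map"].ravel()[:,None]
    R=np.array(s["R"]);t=np.array(s["t"])
    return ((d-t)@R).reshape(480,640,3)
def proj(s,P):
    r,_=cv2.Rodrigues(np.array(s["R"],float))
    return cv2.projectPoints(np.array(P,float).reshape(-1,1,3),r,np.array(s["t"],float),K(s),np.array(s["dist"],float))[0][:,0]
E
python3 - <<'E'
from h import *
for n in ["scene","side","wrist"]:
    s=snap(n); save(s,f"pics/{n}0.png"); np.save(f"pics/{n}0.npy",s,allow_pickle=True)
    print(n,s["vfov"],s["cx"],s["cy"],s["dist"],-np.array(s["R"]).T@s["t"])
print(manip.sense())
E
```

```text
total 12
drwxr-xr-x  3 agent agent 4096 Dec  6 07:15 .
drwxr-xr-x 23 root  root  4096 Dec  6 07:15 ..
drwxr-xr-x  2 agent agent 4096 Dec  6 07:15 pics
scene 45.29239835171791 322.7394363632895 241.58822458759624 [-0.06589748  0.          0.          0.          0.        ] [ 1.42526244 -0.31455911  1.01116906]
side 55.07471980520518 324.5399158216596 245.56396839398164 [0.01982239 0.         0.         0.         0.        ] [ 0.48199465 -0.77785149  0.81889962]
wrist 70.52877332952882 318.2504500110383 243.91965323991616 [-0.02648656  0.          0.          0.          0.        ] [ 0.29261762 -0.55647156  0.37363839]
{'t': 0.15, 'q': array([-1.38348932e+00,  5.28248733e-01,  1.43363168e+00, -7.54755232e-06,
        1.18140703e+00, -1.78495253e-01]), 'qd': array([ 0.00157259, -0.00200822, -0.00506122,  0.00014669,  0.00013131,
       -0.00106548]), 'tau': array([ 1.40779739e-03, -4.42743945e+01, -1.78276616e+01, -2.79253582e-04,
        5.61762092e-03,  2.58151942e-06]), 'tcp_pos': array([ 0.22348966, -0.58310752,  0.24955325]), 'tool_rot': array([ 9.83319551e-01,  1.81884422e-01, -7.22354345e-06, -8.47373618e-04]), 'force': array([ 0.27153279, -0.20861303,  1.05155942]), 'ft_torque': array([0.01924615, 0.06067452, 0.00607009]), 'finger_gap': 1.000912693308537}
```

View pics/scene0.png

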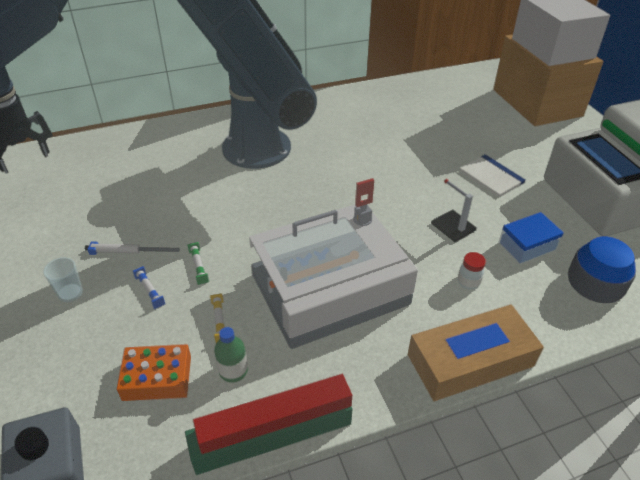

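View pics/side0.png

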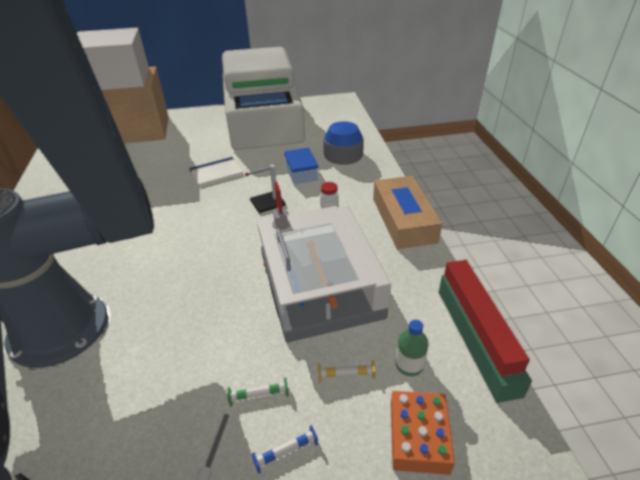

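View pics/wrist0.png

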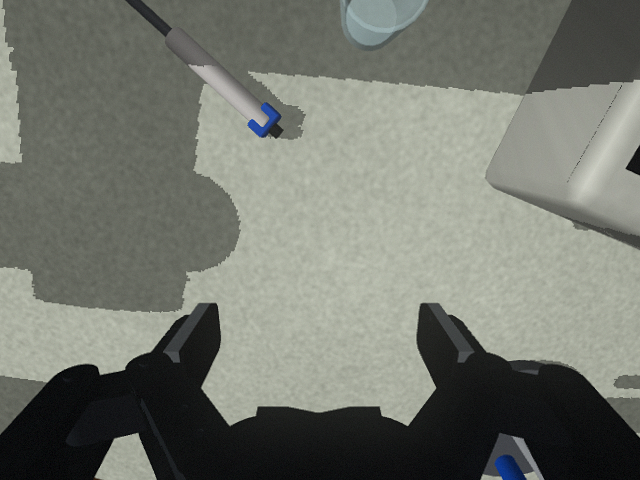

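All three cartridges (green, blue, yellow) show: in scene at about (198,262), (149,287) and (218,316). The unit is at about (330,270), the key at (364,195), and the key post at (458,205). Next I zoom in and measure.

Run:
```python
from h import *
s=np.load("pics/scene0.npy",allow_pickle=True).item()
c=s["image"][160:350,230:500,::-1]; cv2.imwrite("pics/sc_crop.png",cv2.resize(c,None,fx=2.9,fy=2.9,interpolation=cv2.INTER_CUBIC))
s2=np.load("pics/side0.npy",allow_pickle=True).item()
c=s2["image"][150:340,230:440,::-1]; cv2.imwrite("pics/si_crop.png",cv2.resize(c,None,fx=3,fy=3,interpolation=cv2.INTER_CUBIC))
for n,S in(("scene",s),("side",s2)):
    P=cloud(S); 
    z=P[...,2]; print(n,(S["z_map"]==0).mean())
    hsv=cv2.cvtColor(S["image"],cv2.COLOR_RGB2HSV); H,Sa,V=[hsv[...,i].astype(int) for i in range(3)]
    masks={"red":((H<8)|(H>172))&(Sa>120)&(V>60),"green":(H>50)&(H<85)&(Sa>120)&(V>50),"blue":(H>105)&(H<125)&(Sa>130)&(V>60),"yellow":(H>18)&(H<30)&(Sa>110)&(V>60)}
    for k,m in masks.items():
        nn,lab,st,ce=cv2.connectedComponentsWithStats(m.astype(np.uint8))
        for i in range(1,nn):
            if 12<st[i,4]<900:
                q=P[lab==i]; print(n,k,ce[i].round(1),st[i,4],np.median(q,0).round(3),"z",q[:,2].min().round(3),q[:,2].max().round(3))
```

```text
scene 0.004075520833333333
scene red [364.8 181.7] 27 [0.532 0.115 0.238] z 0.234 0.24
scene red [474.1 261.3] 307 [0.698 0.325 0.077] z 0.001 1.011
scene green [621.8 135.6] 349 [0.528 0.846 0.198] z 0.184 1.011
scene green [200.6 269.4] 15 [ 0.466 -0.261  0.026] z 0.023 0.028
scene green [146.  351.7] 20 [ 0.681 -0.411  0.056] z 0.052 0.06
scene green [159.8 363.4] 19 [ 0.719 -0.389  0.054] z 0.053 1.011
scene green [173.1 375.7] 24 [ 0.755 -0.369  0.055] z 0.052 0.058
scene green [126.5 378.2] 26 [ 0.732 -0.456  0.056] z 0.049 0.059
scene blue [608.  157.5] 487 [0.549 0.791 0.158] z 0.152 0.163
scene blue [592.6 141.9] 19 [0.482 0.803 0.158] z 0.155 0.161
scene blue [ 91.2 249.8] 46 [ 0.304 -0.502  0.02 ] z 0.007 0.028
scene blue [137.9 269.2] 18 [ 0.42  -0.401  0.03 ] z 0.026 0.036
scene blue [142.5 275.7] 27 [ 0.439 -0.393  0.024] z 0.006 0.028
scene blue [153.5 293. ] 25 [ 0.502 -0.376  0.025] z 0.022 0.029
scene blue [156.2 299.4] 20 [ 0.526 -0.374  0.029] z 0.026 0.032
scene blue [226.7 334. ] 152 [ 0.751 -0.253  0.132] z 0.119 0.136
scene blue [161.3 351. ] 24 [ 0.69  -0.382
[... 1333 characters left out ...]
e [404.  413.5] 26 [ 0.688 -0.383  0.052] z 0.049 0.055
side blue [314.2 435.4] 24 [ 0.526 -0.38   0.026] z 0.01 0.029
side blue [439.7 432.2] 31 [ 0.737 -0.428  0.052] z 0.05 0.055
side blue [302.4 440.1] 71 [ 0.504 -0.38   0.021] z 0.016 0.024
side blue [423.6 448.1] 37 [ 0.7   -0.449  0.052] z 0.049 0.056
side blue [268.5 456.3] 79 [ 0.442 -0.397  0.021] z 0.015 0.024
side blue [255.6 462.2] 32 [ 0.42  -0.405  0.026] z 0.012 0.03
side yellow [373.4 369.7] 34 [ 0.666 -0.27   0.026] z 0.005 0.031
side yellow [319.2 373.7] 20 [ 0.558 -0.256  0.026] z 0.006 0.029
side yellow [362.3 369.8] 60 [ 0.644 -0.261  0.021] z 0.014 0.025
side yellow [330.6 371.7] 60 [ 0.581 -0.252  0.021] z 0.012 0.024
```

View pics/sc_crop.png

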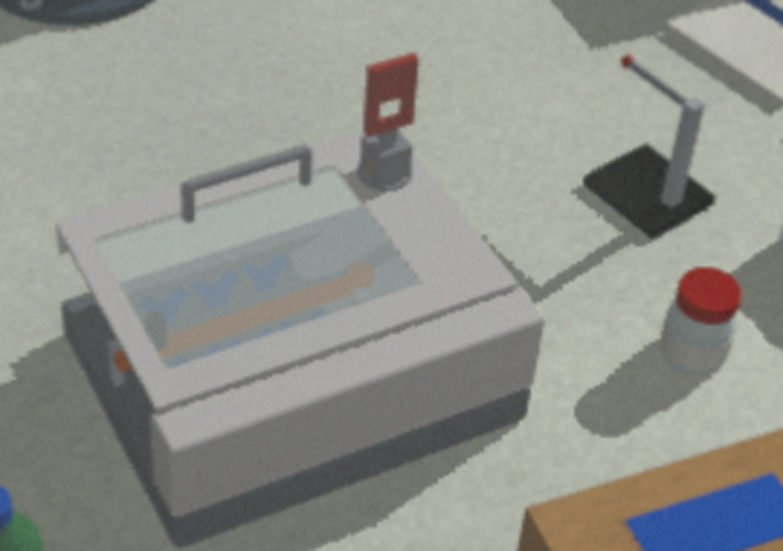

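View pics/si_crop.png

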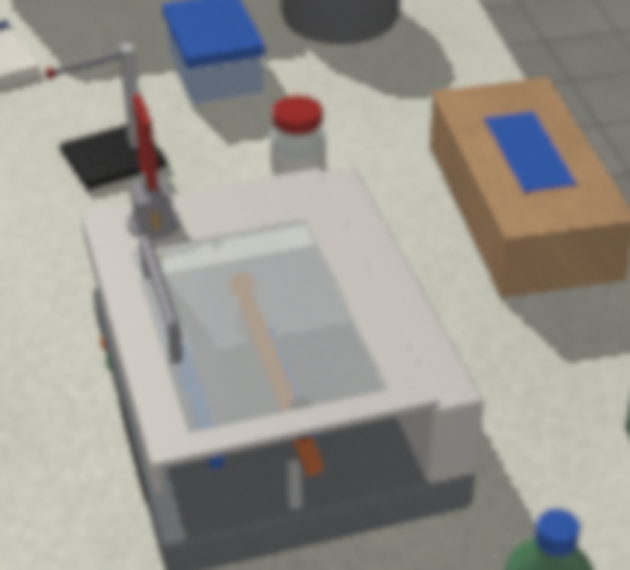

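Run:
```python
from h import *
for n in ("scene","side"):
    S=np.load(f"pics/{n}0.npy",allow_pickle=True).item(); P=cloud(S).reshape(-1,3)
    reg=(P[:,0]>.42)&(P[:,0]<.85)&(P[:,1]>-.23)&(P[:,1]<.25)
    h=np.histogram(P[reg,2],bins=np.arange(.03,.27,.004)); print([(round(a,3),int(b)) for a,b in zip(h[1],h[0]) if b>30])
    zpk=.124
    m=reg&(P[:,2]>.117)&(P[:,2]<.131)
    r=cv2.minAreaRect(P[m,:2].astype(np.float32)*1000); print(n,m.sum(),r,cv2.boxPoints(r).round(0).tolist())
    m=reg&(P[:,2]>.17)
    print("key",m.sum(),cv2.minAreaRect(P[m,:2].astype(np.float32)*1000),np.percentile(P[m],[2,50,98],axis=0).round(3).tolist())
    m=reg&(P[:,2]>.148)&(P[:,2]<.164)
    print("handle/foot",m.sum(),cv2.minAreaRect(P[m,:2].astype(np.float32)*1000))
    reg=(P[:,0]>.42)&(P[:,0]<.65)&(P[:,1]>.24)&(P[:,1]<.5)
    for lo,hi in((.006,.02),(.03,.105),(.105,.13)):
        m=reg&(P[:,2]>lo)&(P[:,2]<hi); print("post",lo,m.sum(),cv2.minAreaRect(P[m,:2].astype(np.float32)*1000) if m.sum() else "",np.percentile(P[m],[2,50,98],axis=0).round(3).tolist())
```

```text
[(np.float64(0.03), 188), (np.float64(0.034), 257), (np.float64(0.038), 469), (np.float64(0.042), 388), (np.float64(0.046), 169), (np.float64(0.05), 176), (np.float64(0.054), 153), (np.float64(0.058), 161), (np.float64(0.062), 155), (np.float64(0.066), 271), (np.float64(0.07), 559), (np.float64(0.074), 241), (np.float64(0.078), 161), (np.float64(0.082), 190), (np.float64(0.086), 184), (np.float64(0.09), 171), (np.float64(0.094), 149), (np.float64(0.098), 173), (np.float64(0.102), 175), (np.float64(0.106), 163), (np.float64(0.11), 178), (np.float64(0.114), 347), (np.float64(0.118), 1592), (np.float64(0.122), 4220), (np.float64(0.126), 4278), (np.float64(0.13), 180), (np.float64(0.138), 39), (np.float64(0.142), 39), (np.float64(0.146), 35), (np.float64(0.15), 33), (np.float64(0.154), 79), (np.float64(0.158), 133), (np.float64(0.162), 117), (np.float64(0.178), 34), (np.float64(0.234), 48)]
scene 10365 ((606.1060791015625, 9.722274780273438), (246.1011962890625, 300.7830810546875), 4.643481731414795) [[471.0, 150.0], [496.0, -150.0], [741.0, -130.0], [717.0, 170.0]]
key 406 ((532.0490112
[... 1805 characters left out ...]
0.1, 0.211], [0.537, 0.136, 0.236]]
handle/foot 266 ((530.9893188476562, 39.526119232177734), (185.90576171875, 31.349720001220703), 89.31858825683594)
post 0.006 434 ((559.6162109375, 413.263671875), (214.20481872558594, 99.31008911132812), 31.925153732299805) [[0.467, 0.342, 0.007], [0.509, 0.386, 0.011], [0.64, 0.474, 0.018]]
post 0.03 297 ((584.9259643554688, 451.36175537109375), (160.26828002929688, 53.654483795166016), 37.85066604614258) [[0.531, 0.386, 0.031], [0.614, 0.47, 0.058], [0.649, 0.498, 0.102]]
post 0.105 115 ((501.0037536621094, 385.3751220703125), (88.21724700927734, 20.000276565551758), 11.412833213806152) [[0.46, 0.368, 0.106], [0.512, 0.385, 0.119], [0.544, 0.4, 0.124]]
```

Run:
```python
from h import *
s=np.load("pics/scene0.npy",allow_pickle=True).item();s2=np.load("pics/side0.npy",allow_pickle=True).item()
def tri(a,b):
    o1,d1=ray(s,*a);o2,d2=ray(s2,*b);A=np.c_[d1,-d2];x=np.linalg.lstsq(A,o2-o1,rcond=None)[0]
    p,q=o1+d1*x[0],o2+d2*x[1];return ((p+q)/2*1000).round(1),round(np.linalg.norm(p-q)*1000,1)
for n,S,(x0,x1,y0,y1) in(("scene",s,(436,490,172,250)),("side",s2,(236,300,150,220))):
    hsv=cv2.cvtColor(S["image"],cv2.COLOR_RGB2HSV).astype(int)
    m=((hsv[...,0]<12)|(hsv[...,0]>168))&(hsv[...,1]>70)
    c=m[y0:y1,x0:x1]; nn,lab,st,ce=cv2.connectedComponentsWithStats(c.astype(np.uint8))
    print(n,[(st[i,4],(ce[i]+[x0,y0]).round(1)) for i in range(1,nn)])
    cr=S["image"][y0:y1,x0:x1,::-1]; cv2.imwrite(f"pics/{n}_post.png",cv2.resize(cr,None,fx=8,fy=8,interpolation=cv2.INTER_NEAREST)[:600,:800])
    P=cloud(S)
    q=P[(P[...,0]>.38)&(P[...,0]<.6)&(P[...,1]>.3)&(P[...,1]<.45)&(P[...,2]>.1)&(P[...,2]<.13)]
    l=cv2.fitLine(q[:,:2].astype(np.float32),cv2.DIST_HUBER,0,.001,.001).ravel(); t=(q[:,:2]-l[2:])@l[:2]
    print("peg line",l.round(3),np.degrees(np.arctan2(l[1],l[0])),(l[2:]+l[:2]*t.min()).round(3),(l[2:]+l[:2]*t.max()).round(3),q[:,2].max())
    # handle
    q=P[(P[...,0]>.46)&(P[...,0]<.6)&(P[...,1]>-.12)&(P[...,1]<.09)&(P[...,2]>.145)&(P[...,2]<.17)]
    l=cv2.fitLine(q[:,:2].astype(np.float32),cv2.DIST_HUBER,0,.001,.001).ravel(); t=(q[:,:2]-l[2:])@l[:2]
    print("handle",l.round(3),(l[2:]+l[:2]*t.min()).round(3),(l[2:]+l[:2]*t.max()).round(3),np.percentile(q[:,2],[5,50,95]))
    # key head
    q=P[(P[...,0]>.5)&(P[...,0]<.57)&(P[...,1]>.08)&(P[...,1]<.15)&(P[...,2]>.2)&(P[...,2]<.25)]
    print("head",q.mean(0).round(4),np.percentile(q,[1,99],axis=0).round(4).tolist(),cv2.minAreaRect(q[:,:2].astype(np.float32)*1000))
```

```text
scene [(np.int32(9), array([445.9, 180.4]))]
peg line [0.97  0.243 0.518 0.388] 14.051032 [0.458 0.373] [0.547 0.395] 0.1293523436347824
handle [ 0.085 -0.996  0.527 -0.002] [0.522 0.058] [ 0.531 -0.052] [0.14834296 0.16107273 0.16529778]
head [0.5336 0.1143 0.2224] [[0.5261, 0.0951, 0.2007], [0.5385, 0.1357, 0.2398]] ((531.9360961914062, 116.13174438476562), (13.125732421875, 43.12860870361328), 3.3098294734954834)
side [(np.int32(7), array([246.3, 174. ])), (np.int32(168), array([278. , 197.7]))]
peg line [0.97  0.244 0.51  0.384] 14.095307 [0.459 0.372] [0.544 0.393] 0.1252783745292377
handle [ 0.088 -0.996  0.525 -0.006] [0.519 0.056] [ 0.529 -0.053] [0.15108609 0.15908989 0.16159908]
head [0.5315 0.108  0.2226] [[0.5263, 0.0937, 0.2006], [0.5371, 0.1362, 0.2363]] ((531.8306884765625, 115.04983520507812), (8.328829765319824, 43.44571304321289), 5.090673446655273)
```

View pics/scene_post.png

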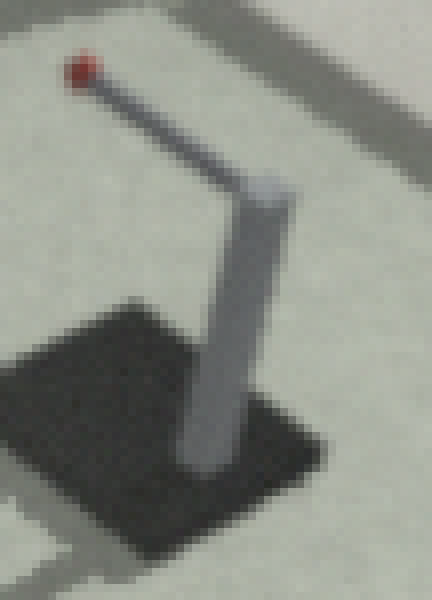

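View pics/side_post.png

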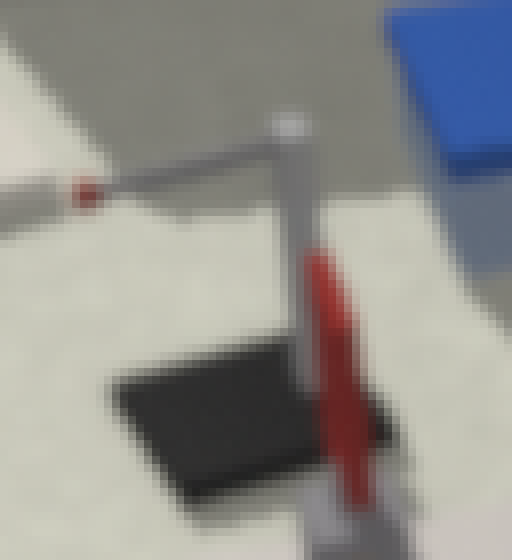

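```bash
cat >> h.py <<'E'
def st():
    s=manip.sense(); R=Ro.from_quat(s["tool_rot"]).as_matrix()
    yaw=np.arctan2(R[1,0],R[0,0])
    print("t%.2f tcp %s yaw %.4f gap %.3f F %s q6 %.2f q1 %.2f"%(s["t"],(s["tcp_pos"]*1000).round(1),yaw,s["finger_gap"],s["force"].round(1),s["q"][5],s["q"][0]))
    return s,R,yaw
def go(x,y,z,yaw=None):
    "mm world -> dp cm in tool axes, roll"
    s,R,y0=st(); d=R.T@(np.array([x,y,z])-s["tcp_pos"]*1000)/10
    r=0 if yaw is None else -((yaw-y0+np.pi)%(2*np.pi)-np.pi)
    print("dp",d.round(2).tolist(),"roll",round(r,4))
E
python3 - <<'E'
from h import *
s=np.load("pics/scene0.npy",allow_pickle=True).item();s2=np.load("pics/side0.npy",allow_pickle=True).item()
def tri(a,b):
    o1,d1=ray(s,*a);o2,d2=ray(s2,*b);A=np.c_[d1,-d2];x=np.linalg.lstsq(A,o2-o1,rcond=None)[0]
    p,q=o1+d1*x[0],o2+d2*x[1];return ((p+q)/2*1000).round(1),round(np.linalg.norm(p-q)*1000,1)
print("bead",tri((445.9,180.4),(246.3,174)),"posttop",tri((436+268/8,172+190/8),(236+290/8,150+128/8)))
go(532,115.5,350,1.654)
E
```

```text
bead (array([462.3, 373.2, 120. ]), np.float64(4.0)) posttop (array([538.9, 395.5, 123.4]), np.float64(4.6))
t0.15 tcp [ 223.5 -583.1  249.6] yaw 0.3658 gap 1.001 F [ 0.3 -0.2  1.1] q6 -0.18 q1 -1.38
dp [53.8, -54.22, -9.94] roll -1.2882
```

```bash
python3 -m creep '{"claw":[8.5,8.5,8.5,8.5,8.5,8.5,8.5,8.5,8.5,8.5,6,6],"dp":[[0,0,-10],[0,0,-10],[53.8,-54.2,-9.9],[53.8,-54.2,-9.9],[53.8,-54.2,-9.9],[53.8,-54.2,-9.9],[53.8,-54.2,-9.9],[53.8,-54.2,-9.9],[53.8,-54.2,-9.9],[53.8,-54.2,-9.9],[53.8,-54.2,-9.9],[53.8,-54.2,-9.9]],"roll":[0,-0.1,-1.288,-1.288,-1.288,-1.288,-1.288,-1.288,-1.288,-1.288,-1.288,-1.288]}' 20; python3 -c "
from h import *
go(532,115.5,350,1.654)"
```

```text
t: 1.35
tcp_pos: [0.4259, -0.1242, 0.3497]
tool_rot: [0.677, 0.736, 0.0, 0.0]
force: [0.9, -0.3, 0.4]
finger_gap: 0.708
t1.35 tcp [ 425.9 -124.2  349.7] yaw 1.6535 gap 0.708 F [ 0.9 -0.3  0.4] q6 -0.62 q1 -0.54
dp [23.01, 12.56, -0.03] roll -0.0005
```

```bash
python3 -m creep '{"claw":[5,5,5,5,5,5,5],"dp":[[15.5,12,0],[15.5,12,0],[15.5,12,0],[15.5,12,0],[15.5,12,0],[15.5,12,0],[15.5,12,0]],"roll":[0,0,0,0,0,0,0]}'; python3 -c "
from h import *
s=snap('wrist');save(s,'pics/w1.png');np.save('pics/w1.npy',s,allow_pickle=True)
st()"
```

```text
t: 2.05
tcp_pos: [0.5316, 0.0375, 0.3493]
tool_rot: [0.677, 0.736, -0.001, -0.0]
force: [-0.5, 0.4, 0.3]
finger_gap: 0.588
t2.10 tcp [531.5  37.1 349.5] yaw 1.6523 gap 0.582 F [-0.2 -0.7 -0. ] q6 -0.22 q1 -0.14
```

View pics/w1.png

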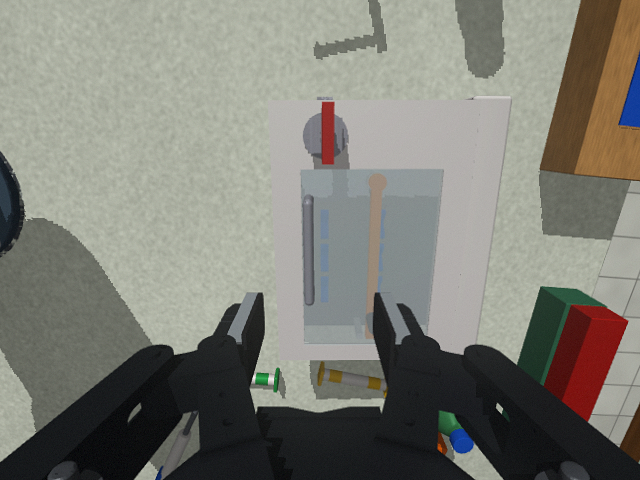

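The wrist view shows the key head at (328,133), the handle at (308,250), the bar pivot at (377,183) through the window, and the grooves' saddles at about (324,255) and (382,255).

Run:
```python
from h import *
S=np.load("pics/w1.npy",allow_pickle=True).item();P=cloud(S)
hsv=cv2.cvtColor(S["image"],cv2.COLOR_RGB2HSV).astype(int)
red=((hsv[...,0]<8)|(hsv[...,0]>172))&(hsv[...,1]>120); red[200:]=0; red[:,:280]=0;red[:,370:]=0
q=P[red]; top=q[q[:,2]>.228]; print("key top",len(top),cv2.minAreaRect(top[:,:2].astype(np.float32)*1000),np.percentile(q[:,2],[1,50,99]))
ys,xs=np.where(red); r=cv2.minAreaRect(np.c_[xs,ys].astype(np.float32)); print(r)
print([ (onz(S,u,v,.235)*1000).round(1)[:2] for u,v in cv2.boxPoints(r)])
q=P[300-100:300,300:318]; q=q[(q[...,2]>.15)]; print("handle",cv2.minAreaRect(q[:,:2].astype(np.float32)*1000),q[:,2].max())
reg=(P[...,2]>.119)&(P[...,2]<.129)&(P[...,0]>.4)&(P[...,0]<.8); q=P[reg]; r=cv2.minAreaRect(q[:,:2].astype(np.float32)*1000); print("panel",r,cv2.boxPoints(r).round(0).tolist(),np.median(q[:,2]))
for nm,uv in dict(bead=(318,52),saddleF=(325,254),saddleR=(382,254),pivot=(377,183)).items(): 
    print(nm,(onz(S,*uv,.065)*1000).round(1),(dep(S,*uv)*1000).round(1))
```

```text
key top 744 ((529.469970703125, 117.15808868408203), (9.662643432617188, 39.1126594543457), 5.3064093589782715) [0.23394389 0.23564521 0.23732077]
((327.4999694824219, 132.5), (60.99999237060547, 10.999998092651367), 90.0)
[array([525.2, 136.4]), array([532.4, 137. ]), array([536.1,  98.1]), array([528.5,  97.5])]
handle ((522.5491333007812, 33.53255844116211), (13.04820442199707, 156.45584106445312), 2.9068355560302734) 0.47346423289494877
panel ((611.8728637695312, -58.022308349609375), (245.16293334960938, 437.37109375), 6.9430670738220215) [[464.0, 144.0], [517.0, -290.0], [760.0, -260.0], [707.0, 174.0]] 0.12398363042958291
bead [516.7 203.9  65. ] [515.4 218.2   1.5]
saddleF [544.3 -24.9  65. ] [541.6  -5.2 123.7]
saddleR [616.5 -18.9  65. ] [6.032e+02 1.000e-01 1.244e+02]
pivot [598.4  69.3  65. ] [588.1  75.4 122.8]
```

```bash
python3 -c "
from h import *
go(531,116.5,228,1.658)"
```

```text
t2.10 tcp [531.5  37.1 349.5] yaw 1.6523 gap 0.582 F [-0.2 -0.7 -0. ] q6 -0.22 q1 -0.14
dp [7.92, 0.61, 12.14] roll -0.0057
```

```bash
python3 -m creep '{"claw":[4,4,4,4,4,4,4,4,4,4,4,4],"dp":[[4,0.6,0],[7.9,0.6,0],[7.9,0.6,0],[7.9,0.6,4],[7.9,0.6,7],[7.9,0.6,9],[7.9,0.6,10],[7.9,0.6,11],[7.9,0.6,12.1],[7.9,0.6,12.1],[7.9,0.6,12.1],[7.9,0.6,12.1]],"roll":[0,0,0,0,0,0,0,0,0,0,0,0]}' 20; python3 -c "
from h import *
st()
s=snap('wrist');save(s,'pics/w2.png')
s=snap('side');cv2.imwrite('pics/si2.png',cv2.resize(s['image'][130:330,200:460,::-1],None,fx=3,fy=3))"
```

```text
t: 3.3
tcp_pos: [0.5324, 0.1174, 0.2294]
tool_rot: [0.677, 0.736, 0.001, 0.001]
force: [0.3, 0.2, 0.6]
finger_gap: 0.469
t3.30 tcp [532.4 117.4 229.4] yaw 1.6539 gap 0.469 F [0.3 0.2 0.6] q6 -0.07 q1 0.01
```

View pics/w2.png

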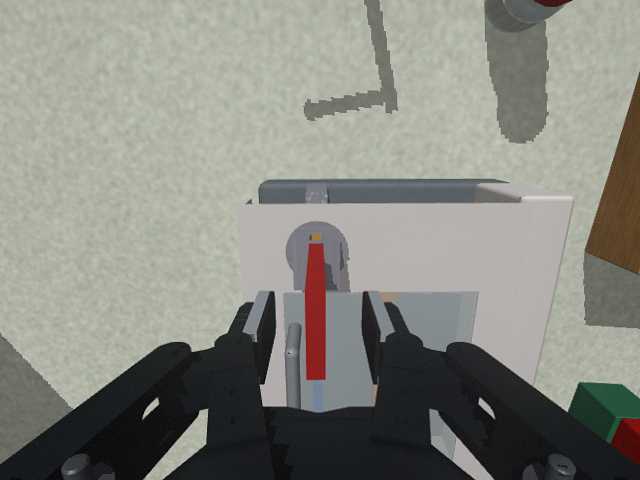

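View pics/si2.png

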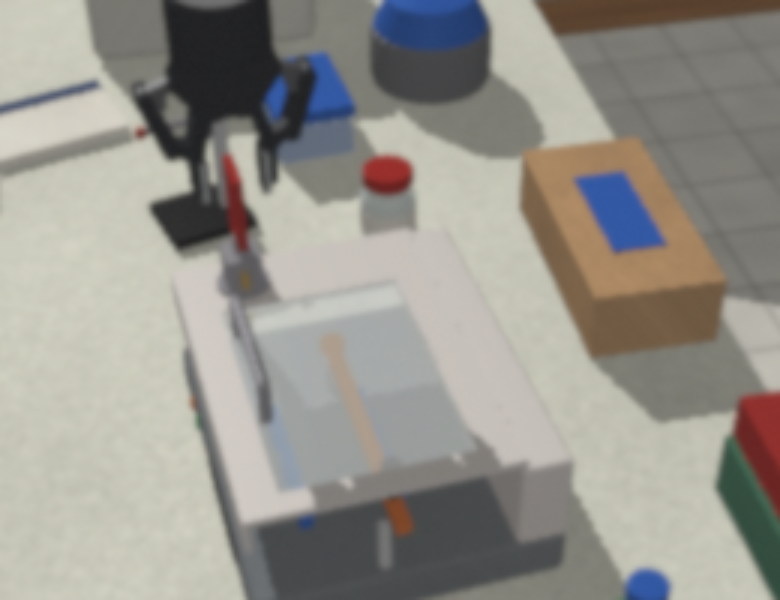

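The key head (316, 244–380) stands centred between the pads. I close and turn clockwise (positive roll).

```bash
python3 -m creep '{"claw":[2,1,0,0,0,0,0,0],"dp":[[0,0,0],[0,0,0],[0,0,0],[0,0,0],[0,0,0],[0,0,0],[0,0,0],[0,0,0]],"roll":[0,0,0,0,0,0,0,0]}' 40; python3 -c "
from h import *
st()"
```

```text
t: 4.2
tcp_pos: [0.5318, 0.1174, 0.2289]
tool_rot: [0.677, 0.736, 0.0, 0.0]
force: [-0.8, 0.4, 4.7]
finger_gap: 0.082
t4.20 tcp [531.8 117.4 228.9] yaw 1.6538 gap 0.082 F [-0.8  0.4  4.7] q6 -0.07 q1 0.01
```

```bash
python3 -m creep '{"claw":[0,0,0,0,0,0,0,0,0,0,0,0],"dp":[[0,0,0],[0,0,0],[0,0,0],[0,0,0],[0,0,0],[0,0,0],[0,0,0],[0,0,0],[0,0,0],[0,0,0],[0,0,0],[0,0,0]],"roll":[0.14,0.28,0.42,0.56,0.7,0.84,0.98,1.12,1.26,1.4,1.5,1.55]}' 40; python3 -c "
from h import *
s,_,_=st();print(s['ft_torque'])"
```

```text
t: 5.4
tcp_pos: [0.5319, 0.1169, 0.2289]
tool_rot: [0.999, 0.051, 0.0, 0.001]
force: [-1.1, -0.8, 3.6]
finger_gap: 0.087
t5.40 tcp [531.9 116.9 228.9] yaw 0.1015 gap 0.087 F [-1.1 -0.8  3.6] q6 1.48 q1 0.01
[-0.2666356   0.26124662  0.04354781]
```

```bash
python3 -m creep '{"claw":[0,0,0,0,0],"dp":[[0,0,0],[0,0,0],[0,0,0],[0,0,0],[0,0,0]],"roll":[0.04,0.08,0.1,0.1,0.1]}' 40; python3 -c "
from h import *
s,_,_=st();print(s['ft_torque'])
s=snap('wrist');save(s,'pics/w3.png')
s=snap('side');cv2.imwrite('pics/si3.png',cv2.resize(s['image'][130:330,200:460,::-1],None,fx=3,fy=3))"
```

```text
t: 5.9
tcp_pos: [0.5319, 0.117, 0.2289]
tool_rot: [1.0, 0.002, 0.0, 0.0]
force: [-1.9, -2.4, 5.4]
finger_gap: 0.081
t5.90 tcp [531.9 117.  228.9] yaw 0.0046 gap 0.081 F [-1.9 -2.4  5.4] q6 1.58 q1 0.01
[-0.51377487  0.31861529  0.03954618]
```

View pics/w3.png

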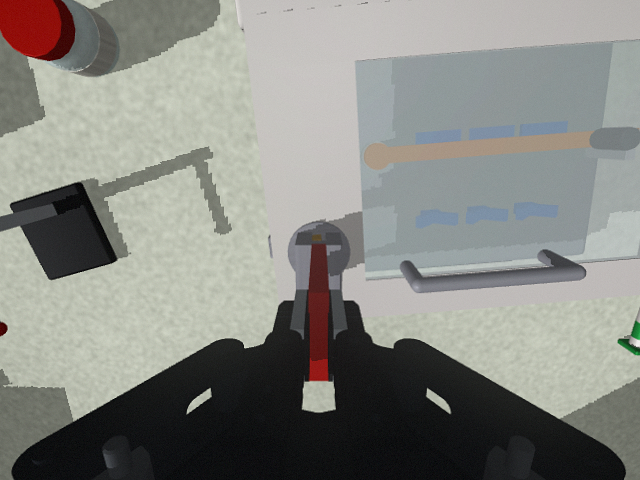

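View pics/si3.png

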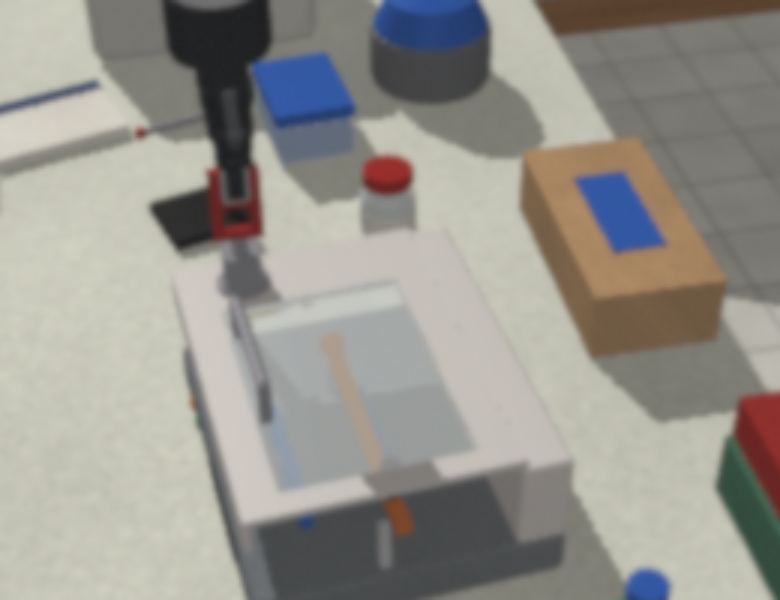

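```bash
python3 -m creep '{"claw":[0,0,0,0],"dp":[[0,0,0],[0,0,0],[0,0,0],[0,0,0]],"roll":[0.03,0.06,0.06,0.06]}' 40; python3 -c "
from h import *
s,_,_=st();print(s['ft_torque'])"
```

```text
t: 6.4
tcp_pos: [0.5318, 0.117, 0.2289]
tool_rot: [1.0, -0.027, 0.0, 0.001]
force: [-0.9, -2.1, 4.9]
finger_gap: 0.084
t6.40 tcp [531.8 117.  228.9] yaw -0.0548 gap 0.084 F [-0.9 -2.1  4.9] q6 1.64 q1 0.01
[-0.50569704  0.33843126  0.14546272]
```

```bash
python3 -m creep '{"claw":[0,0,0,0,0,0,0,0,0,0,0],"dp":[[0,0,0],[0,0,-0.5],[0,0,-1],[0,0,-2],[0,0,-3],[0,0,-4],[0,0,-6],[0,0,-8],[0,0,-12],[0,0,-12],[0,0,-12]],"roll":[-0.06,-0.06,-0.06,-0.06,-0.06,-0.06,-0.06,-0.06,-0.06,-0.06,-0.06]}' 40; python3 -c "
from h import *
s,_,_=st();print(s['ft_torque'])
go(440,290,349,1.833)
s=snap('side');cv2.imwrite('pics/si4.png',cv2.resize(s['image'][80:330,170:470,::-1],None,fx=2.4,fy=2.4))"
```

```text
t: 7.5
tcp_pos: [0.5322, 0.1176, 0.3504]
tool_rot: [1.0, 0.002, 0.002, -0.0]
force: [-0.2, 0.4, -0.3]
finger_gap: 0.084
t7.50 tcp [532.2 117.6 350.4] yaw 0.0038 gap 0.084 F [-0.2  0.4 -0.3] q6 1.58 q1 0.01
[ 0.00203805 -0.00366333 -0.05693521]
t7.50 tcp [532.2 117.6 350.4] yaw 0.0038 gap 0.084 F [-0.2  0.4 -0.3] q6 1.58 q1 0.01
dp [-9.15, -17.28, 0.11] roll -1.8292
```

View pics/si4.png

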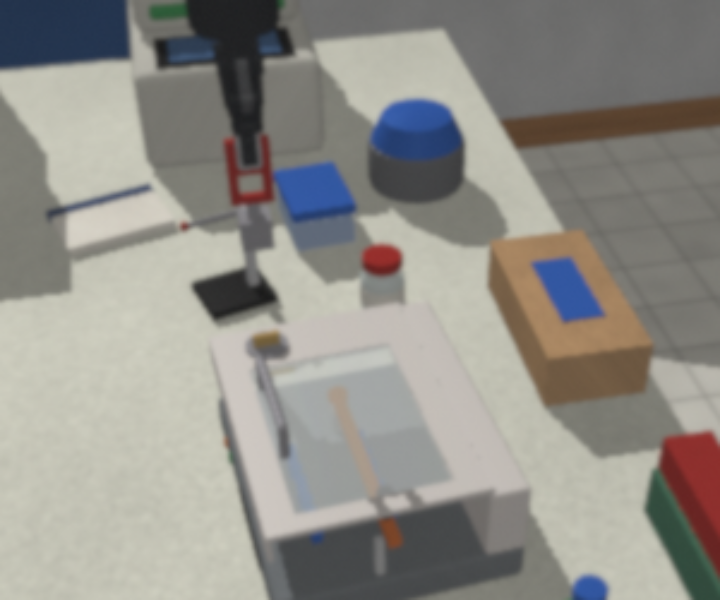

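The key is out of the latch and held, and the brass blade now points along the unit's x (265,340). Next is a view over the peg.

```bash
python3 -m creep '{"claw":[0,0,0,0,0,0,0,0,0,0,0,0],"dp":[[-2,-8,0],[-4,-17.5,0],[-4,-17.5,0],[-4,-17.5,0],[-4,-17.5,0],[-4,-17.5,0],[-4,-17.5,0],[-4,-17.5,0],[-4,-17.5,0],[-4,-17.5,0],[-4,-17.5,0],[-4,-17.5,0]],"roll":[-0.14,-0.28,-0.42,-0.56,-0.7,-0.84,-0.98,-1.12,-1.26,-1.4,-1.54,-1.68]}' 40; python3 -m creep '{"claw":[0,0,0,0],"dp":[[0,0,0],[0,0,0],[0,0,0],[0,0,0]],"roll":[-0.13,-0.15,-0.15,-0.15]}' 40; python3 -c "
from h import *
s,_,_=st()
s=snap('wrist');save(s,'pics/w5.png');np.save('pics/w5.npy',s,allow_pickle=True)"
```

```text
t: 8.75
tcp_pos: [0.4901, 0.2919, 0.3468]
tool_rot: [0.664, 0.748, -0.002, -0.001]
force: [-0.3, -0.2, -0.9]
finger_gap: 0.086
t: 9.15
tcp_pos: [0.4908, 0.2921, 0.348]
tool_rot: [0.609, 0.793, -0.001, -0.0]
force: [0.1, -0.4, -1.4]
finger_gap: 0.087
t9.15 tcp [490.8 292.1 348. ] yaw 1.8319 gap 0.087 F [ 0.1 -0.4 -1.4] q6 0.08 q1 0.34
```

View pics/w5.png

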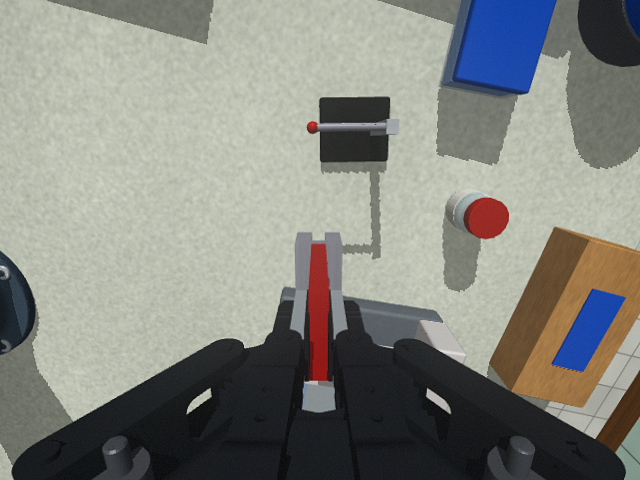

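Run:
```python
from h import *
S=np.load("pics/w5.npy",allow_pickle=True).item();P=cloud(S)
hsv=cv2.cvtColor(S["image"],cv2.COLOR_RGB2HSV).astype(int)
red=((hsv[...,0]<8)|(hsv[...,0]>172))&(hsv[...,1]>120)
m=red.copy();m[:110]=0;m[145:]=0;m[:,:300]=0;m[:,330:]=0
ys,xs=np.where(m);u,v=xs.mean(),ys.mean();print(u,v,len(xs))
b=onz(S,u,v,.118);p=onz(S,393,126.5,.124);print((b*1000).round(1),(p*1000).round(1),dep(S,u,v),dep(S,393,126),np.degrees(np.arctan2(*(p-b)[1::-1])),np.linalg.norm(p-b))
# peg edges midline at two columns
for u in (330,370):
    col=S["image"][105:150,u].astype(int).mean(1); r=np.where(col>70)[0]; print(u,r.min()+105,r.max()+105,(np.array(onz(S,u,105+r.mean(),.118))*1000).round(1)) if len(r) else 0
k=red.copy();k[:235]=0;k[390:]=0;k[:,:295]=0;k[:,345:]=0
q=P[k];print("key",len(q),np.percentile(q[:,2],[1,10,50,90,99]).round(4));top=q[q[:,2]>np.percentile(q[:,2],90)-.006]
r=cv2.minAreaRect(top[:,:2].astype(np.float32)*1000);print(r,cv2.boxPoints(r).round(1).tolist())
ys,xs=np.where(k);print(xs.min(),xs.max(),ys.min(),ys.max())
```

```text
311.77777777777777 126.73737373737374 99
[461.2 375.4 118. ] [537.7 395.9 124. ] [0.46137709 0.37522097 0.12428237] [0.53740543 0.39630524 0.12482639] 15.0159709065614 0.07944138043408436
330 123 129 [478.4 380.7 118. ]
370 123 129 [516.7 391.  118. ]
key 2588 [0.2949 0.3196 0.3542 0.3552 0.3625]
((483.3917236328125, 318.04168701171875), (8.390829086303711, 95.74700927734375), 15.355632781982422) [[466.70001220703125, 363.1000061035156], [492.0, 270.79998779296875], [500.1000061035156, 273.0], [474.79998779296875, 365.29998779296875]]
308 329 244 380
```

Run:
```python
from h import *
S=np.load("pics/w5.npy",allow_pickle=True).item();P=cloud(S)
hsv=cv2.cvtColor(S["image"],cv2.COLOR_RGB2HSV).astype(int)
k=((hsv[...,0]<8)|(hsv[...,0]>172))&(hsv[...,1]>120);k[:235]=0;k[390:]=0;k[:,:295]=0;k[:,345:]=0
q=P[k];top=q[(q[:,2]>.352)&(q[:,2]<.358)]
r=cv2.minAreaRect(top[:,:2].astype(np.float32)*1000);print(len(top),r)
e=np.array([np.cos(1.832),np.sin(1.832)]);d=(top[:,:2]*1000-[490.8,292.1]);print("along tool x",np.percentile(d@e,[0,2,98,100]).round(1),"along y",np.percentile(d@np.array([e[1],-e[0]]),[2,50,98]).round(1))
for v in (244,262,290,293,300): print(v,np.median(P[v,312:325],0).round(3))
c=np.array([496,384.9]);a=np.array([np.cos(.2618),np.sin(.2618)])
for t in (-80,0): print(c+a*t)
```

```text
1716 ((490.4909362792969, 291.79632568359375), (8.221311569213867, 41.307518005371094), 14.896862030029297)
along tool x [-20.9 -19.3  20.   20.4] along y [-4.  -0.5  3.1]
244 [0.485 0.311 0.293]
262 [0.485 0.311 0.322]
290 [0.485 0.311 0.353]
293 [0.485 0.311 0.355]
300 [0.486 0.308 0.354]
[418.72594657 364.19442908]
[496.  384.9]
```

```bash
python3 -c "
from h import *
go(418.7,364.2,300,1.8326)
go(418.7,364.2,157,1.8326)"
```

```text
t9.20 tcp [490.9 292.2 348.2] yaw 1.8323 gap 0.084 F [-0.4 -0.6 -1.4] q6 0.08 q1 0.34
dp [8.82, -5.11, 4.83] roll -0.0003
t9.20 tcp [490.9 292.2 348.2] yaw 1.8323 gap 0.084 F [-0.4 -0.6 -1.4] q6 0.08 q1 0.34
dp [8.82, -5.09, 19.13] roll -0.0003
```

```bash
python3 -m creep '{"claw":[0,0,0,0,0,0,0,0,0,0,0,0],"dp":[[2,-5.1,0],[5,-5.1,0],[8.8,-5.1,2],[8.8,-5.1,4],[8.8,-5.1,8],[8.8,-5.1,12],[8.8,-5.1,15],[8.8,-5.1,17],[8.8,-5.1,18.5],[8.8,-5.1,19.1],[8.8,-5.1,19.1],[8.8,-5.1,19.1]],"roll":[0,0,0,0,0,0,0,0,0,0,0,0]}' 40; python3 -c "
from h import *
go(418.7,364.2,157,1.8326)
s=snap('wrist');save(s,'pics/w6.png')
for n in('scene','side'):
  s=snap(n);np.save('pics/%s6.npy'%n,s,allow_pickle=True)
  x,y=(400,130) if n=='scene' else (180,100)
  cv2.imwrite('pics/%s6.png'%n,cv2.resize(s['image'][y:y+120,x:x+160,::-1],None,fx=5,fy=5))"
```

```text
t: 10.4
tcp_pos: [0.4195, 0.3643, 0.1584]
tool_rot: [0.608, 0.794, 0.001, 0.0]
force: [-0.6, -0.6, -1.3]
finger_gap: 0.081
t10.40 tcp [419.5 364.3 158.4] yaw 1.8335 gap 0.081 F [-0.6 -0.6 -1.3] q6 0.25 q1 0.51
dp [0.01, -0.08, 0.14] roll 0.0009
```

View pics/w6.png

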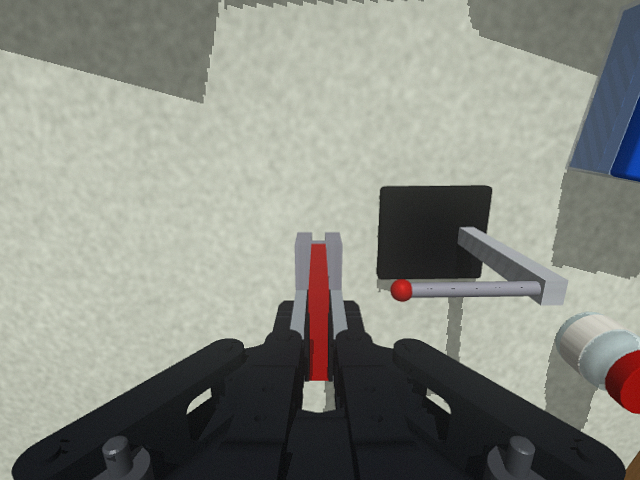

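View pics/scene6.png

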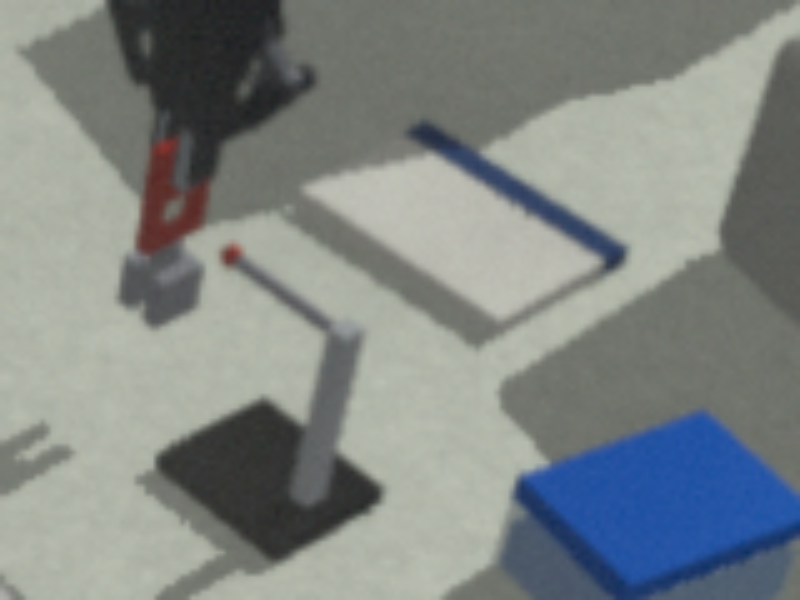

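View pics/side6.png

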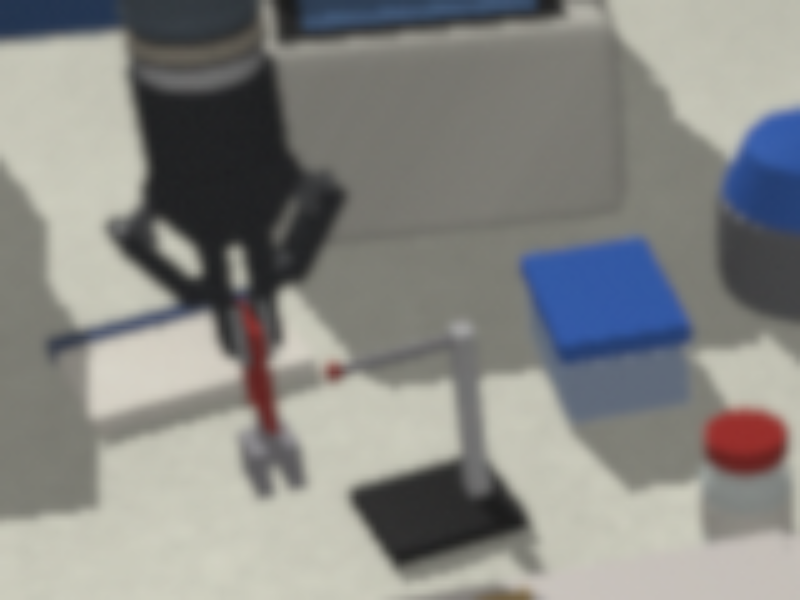

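Run:
```python
from h import *
s=np.load("pics/scene6.npy",allow_pickle=True).item();s2=np.load("pics/side6.npy",allow_pickle=True).item()
eye=[.4195,.3643,.1584-.038];b=[.4612,.3754,.118]
for S,(x,y) in((s,(400,130)),(s2,(180,100))): print(((proj(S,[eye,b])-[x,y])*5+2).round(0))
S=snap("wrist");save(S,"pics/w7.png")
for z in(.118,):print((onz(S,401.5,290,z)*1000).round(1),(onz(S,540,290,.118)*1000).round(1)); st()
```

```text
[[174. 212.]
 [232. 259.]]
[[256. 385.]
 [330. 370.]]
[462.2 374.6 118. ] [534.7 393.7 118. ]
t10.60 tcp [419.4 364.3 158.6] yaw 1.8337 gap 0.085 F [ 0.8 -0.8 -1. ] q6 0.25 q1 0.51
```

```bash
python3 -m creep '{"claw":[0,0,0,0,0,0,0],"dp":[[-0.04,0.5,0.15],[-0.04,1.5,0.15],[-0.04,2,0.15],[-0.04,2.5,0.15],[-0.04,3,0.15],[-0.04,3,0.15],[-0.04,3,0.15]],"roll":[0,0,0,0,0,0,0]}' 40; python3 -c "
from h import *
st()
for n in('scene','side'):
  s=snap(n)
  x,y=(400,130) if n=='scene' else (180,100)
  cv2.imwrite('pics/%s8.png'%n,cv2.resize(s['image'][y:y+120,x:x+160,::-1],None,fx=5,fy=5,interpolation=cv2.INTER_CUBIC))"
```

```text
t: 11.3
tcp_pos: [0.4479, 0.3713, 0.156]
tool_rot: [0.608, 0.794, -0.0, -0.0]
force: [-0.1, -0.2, 0.1]
finger_gap: 0.087
t11.30 tcp [447.9 371.3 156. ] yaw 1.8337 gap 0.087 F [-0.1 -0.2  0.1] q6 0.24 q1 0.50
```

View pics/scene8.png

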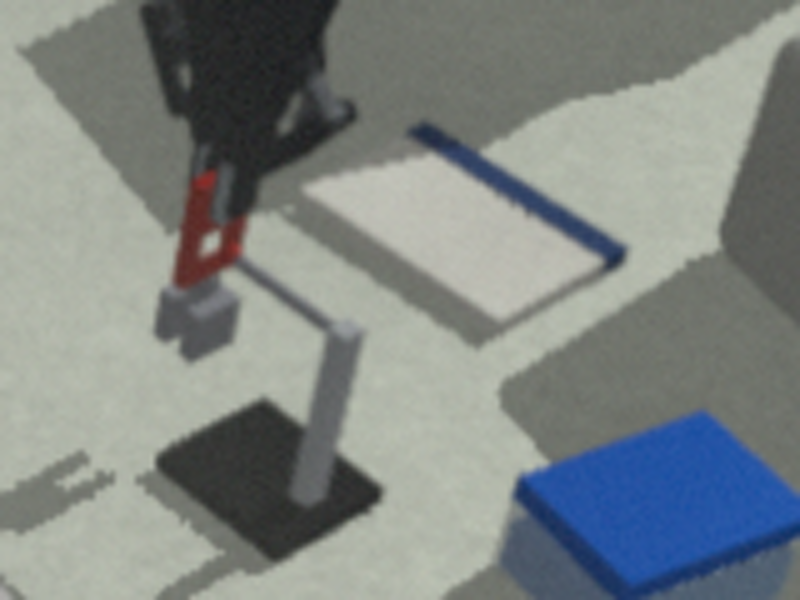

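View pics/side8.png

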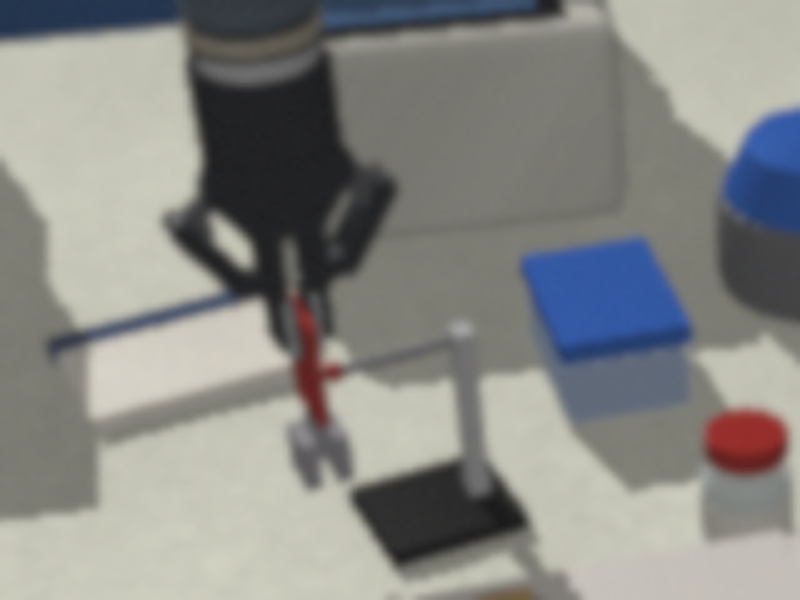

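```bash
python3 -m creep '{"claw":[0,0,0,0,0,0],"dp":[[0,0.4,0],[0,0.8,0],[0,1.2,0],[0,1.6,0],[0,2,0],[0,2,0]],"roll":[0,0,0,0,0,0]}' 40; python3 -c "
from h import *
st()
for n in('scene','side'):
  s=snap(n)
  x,y=(400,130) if n=='scene' else (180,100)
  cv2.imwrite('pics/%s9.png'%n,cv2.resize(s['image'][y:y+120,x:x+160,::-1],None,fx=5,fy=5,interpolation=cv2.INTER_CUBIC))"
```

```text
t: 12.0
tcp_pos: [0.4682, 0.3768, 0.1562]
tool_rot: [0.608, 0.794, 0.0, 0.0]
force: [-0.1, -0.2, -0.5]
finger_gap: 0.087
t12.00 tcp [468.2 376.8 156.2] yaw 1.8335 gap 0.087 F [-0.1 -0.2 -0.5] q6 0.23 q1 0.49
```

View pics/scene9.png

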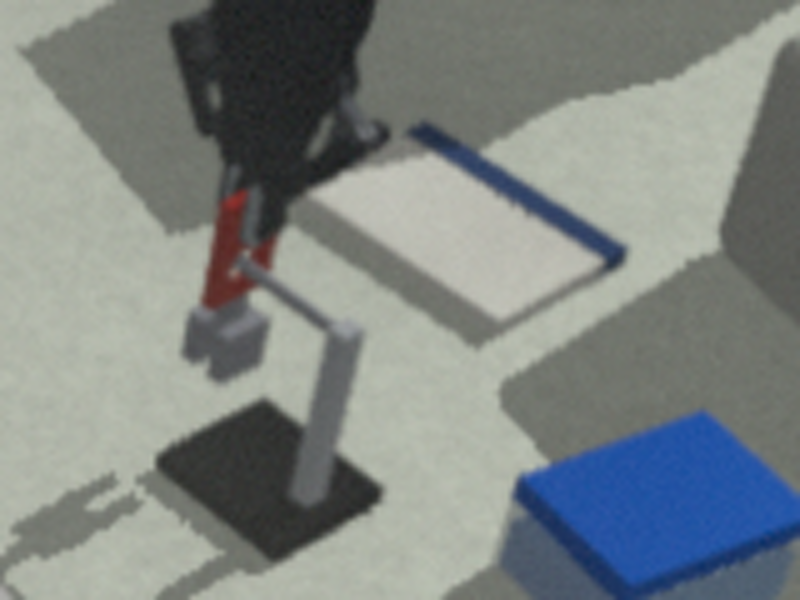

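View pics/side9.png

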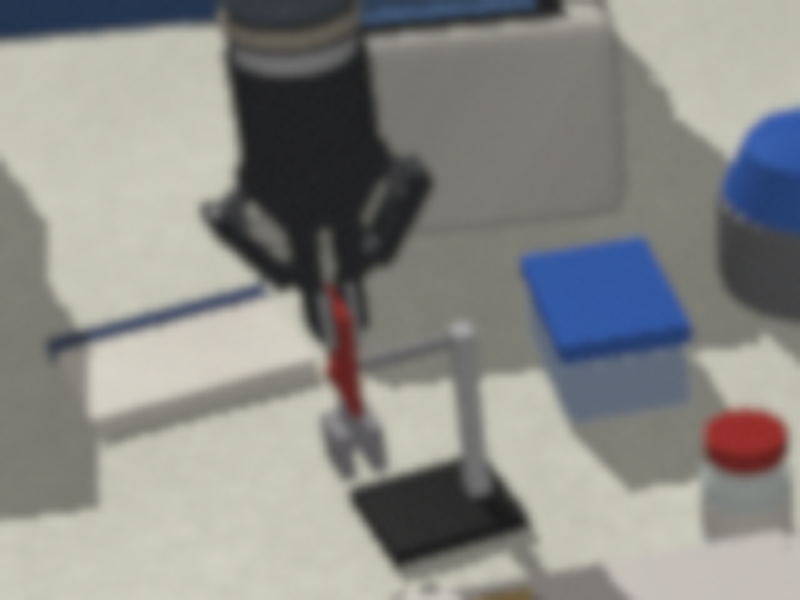

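The peg passes through the eye with no contact force. I go on along the peg and then lower.

```bash
python3 -m creep '{"claw":[0,0,0,0,0,0,0,0,0,0,0,0],"dp":[[0,0.6,0],[0,1.2,0],[0,1.8,0],[0,2.4,0],[0,2.7,0],[0,2.7,0],[0,2.7,0.2],[0,2.7,0.4],[0,2.7,0.5],[0,2.7,0.6],[0,2.7,0.7],[0,2.7,0.7]],"roll":[0,0,0,0,0,0,0,0,0,0,0,0]}' 40; python3 -c "
from h import *
st()
for n in('scene','side'):
  s=snap(n)
  x,y=(400,130) if n=='scene' else (180,100)
  cv2.imwrite('pics/%s10.png'%n,cv2.resize(s['image'][y:y+120,x:x+160,::-1],None,fx=5,fy=5,interpolation=cv2.INTER_CUBIC))"
```

```text
t: 13.3
tcp_pos: [0.4932, 0.3835, 0.1498]
tool_rot: [0.608, 0.794, -0.0, -0.0]
force: [-1.9, -0.9, 3.7]
finger_gap: 0.083
t13.30 tcp [493.2 383.5 149.8] yaw 1.8339 gap 0.083 F [-1.9 -0.9  3.7] q6 0.22 q1 0.48
```

View pics/scene10.png

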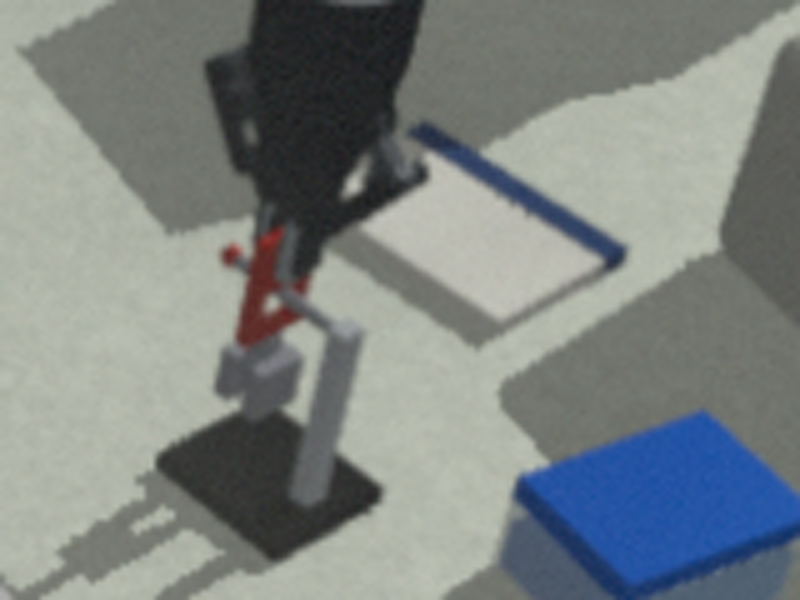

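The bead shows at (232,253) left of the head, and the 3.7 N upward says the eye rests on the peg. I release and rise.

```bash
python3 -m creep '{"claw":[1,1.4,1.8,2.2,2.6,3,3,3,3,3,3,3],"dp":[[0,0,0],[0,0,0],[0,0,0],[0,0,0],[0,0,0],[0,0,0],[0,0,0],[0,0,0],[0,0,-2],[0,0,-5],[0,0,-9],[0,0,-13]],"roll":[0,0,0,0,0,0,0,0,0,0,0,0]}' 20;python3 -m creep '{"claw":[3,3,3],"dp":[[0,0,-6],[0,0,-8],[0,0,-8]],"roll":[0,0,0]}' 20; python3 -c "
from h import *
st()
for n in('scene','side'):
  s=snap(n);np.save('pics/%s11.npy'%n,s,allow_pickle=True)
  x,y=(400,130) if n=='scene' else (180,100)
  cv2.imwrite('pics/%s11.png'%n,cv2.resize(s['image'][y:y+120,x:x+160,::-1],None,fx=5,fy=5,interpolation=cv2.INTER_CUBIC))"
```

```text
t: 14.6
tcp_pos: [0.493, 0.3834, 0.28]
tool_rot: [0.608, 0.794, -0.001, -0.0]
force: [0.8, -0.2, 0.2]
finger_gap: 0.351
t: 14.9
tcp_pos: [0.4956, 0.3849, 0.3656]
tool_rot: [0.608, 0.794, 0.006, 0.003]
force: [0.2, 0.0, -0.2]
finger_gap: 0.349
t14.90 tcp [495.6 384.9 365.6] yaw 1.8340 gap 0.349 F [ 0.2  0.  -0.2] q6 0.22 q1 0.48
```

View pics/scene11.png

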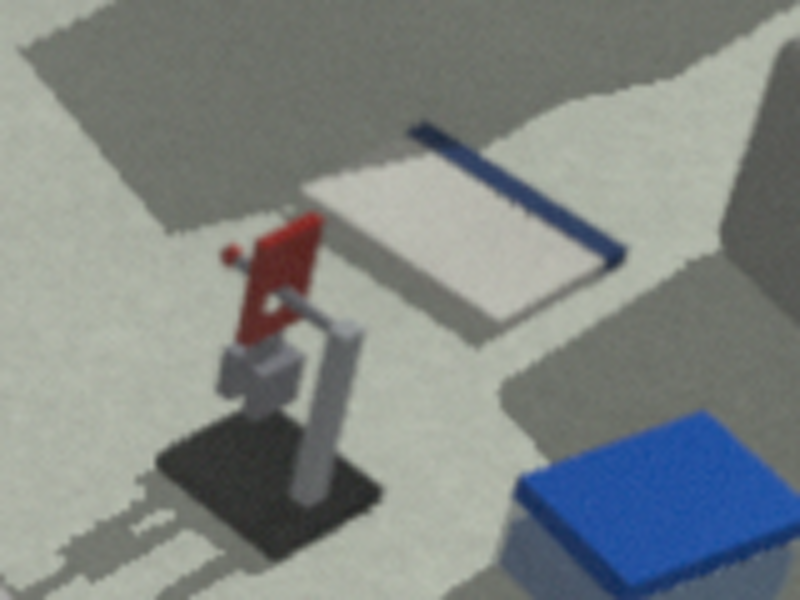

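View pics/side11.png

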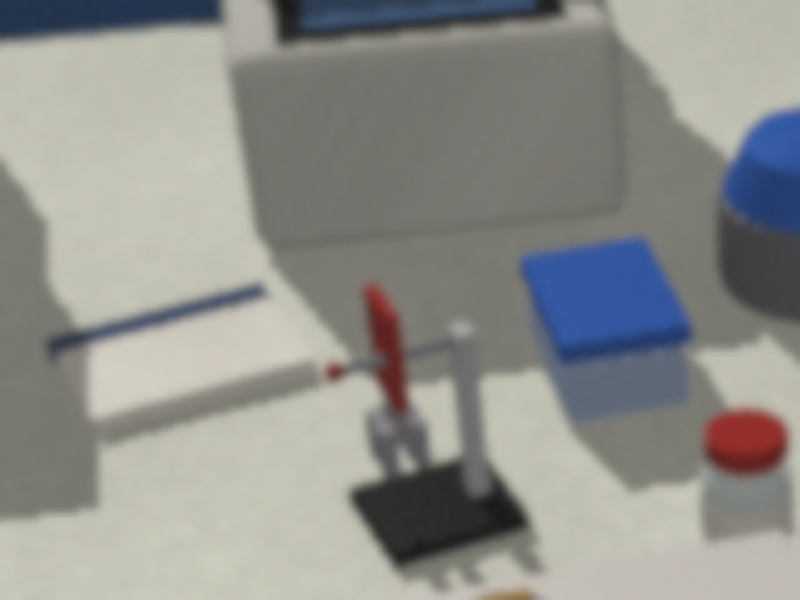

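The key hangs freely on the peg in both views. Now the handle.

Run:
```python
from h import *
S=np.load("pics/w1.npy",allow_pickle=True).item();P=cloud(S)
m=(P[...,2]>.148)&(P[...,2]<.17);m[:,:295]=0;m[:,325:]=0;m[:185]=0;m[315:]=0
ys,xs=np.where(m);r=cv2.minAreaRect(np.c_[xs,ys].astype(np.float32));print(r,len(xs),P[m][:,2].max())
for v in(200,250,300):
    x=np.where(m[v])[0]; print(v,x.min(),x.max(),(onz(S,x.mean(),v,.157)*1000).round(1))
# panel corners front/left/right at z .124 & rear edge
for uv in((270,100),(281,360),(472,99),(443,170),(302,170)): print(uv,(onz(S,*uv,.124)*1000).round(1))
go(526,3,300,1.655)
```

```text
((308.3262939453125, 250.99658203125), (106.0572738647461, 10.378372192382812), 89.39690399169922) 1068 0.16337634155248532
200 304 312 [519.4  57.9 157. ]
250 304 312 [523.    8.7 157. ]
300 305 313 [528.  -45.1 157. ]
(270, 100) [475.5 145.6 124. ]
(281, 360) [ 500.5 -143.9  124. ]
(472, 99) [668.7 162.9 124. ]
(443, 170) [652.9  94.1 124. ]
(302, 170) [510.6  82.2 124. ]
t15.00 tcp [493.3 383.5 359.8] yaw 1.8338 gap 0.351 F [ 0.7  0.6 -1.4] q6 0.22 q1 0.48
dp [-37.6, -6.74, 5.96] roll 0.1788
```

```bash
python3 -m creep '{"claw":[3.5,3.5,3.5,3.5,3.5,3.5,3.5,3.5,3.5,3.5],"dp":[[-37.6,-6.7,4],[-37.6,-6.7,6],[-37.6,-6.7,6],[-37.6,-6.7,6],[-37.6,-6.7,6],[-37.6,-6.7,6],[-37.6,-6.7,6],[-37.6,-6.7,6],[-37.6,-6.7,6],[-37.6,-6.7,6]],"roll":[0.18,0.18,0.18,0.18,0.18,0.18,0.18,0.18,0.18,0.18]}' 20; python3 -c "
from h import *
go(525.5,4.3,156,1.655)"
```

```text
t: 16.0
tcp_pos: [0.5253, 0.0027, 0.2972]
tool_rot: [0.678, 0.735, -0.001, -0.002]
force: [0.1, 0.2, -0.2]
finger_gap: 0.41
t16.00 tcp [525.3   2.7 297.2] yaw 1.6514 gap 0.410 F [ 0.1  0.2 -0.2] q6 -0.29 q1 -0.21
dp [0.13, 0.1, 14.12] roll -0.0036
```

```bash
python3 -m creep '{"claw":[3.5,3.5,3.5,3.5,3.5,3.5,3.5,3.5,2.5,1.5,0.8,0.8],"dp":[[0.1,0.1,4],[0.1,0.1,8],[0.1,0.1,11],[0.1,0.1,13],[0.1,0.1,14],[0.1,0.1,14.1],[0.1,0.1,14.1],[0.1,0.1,14.1],[0.1,0.1,14.1],[0.1,0.1,14.1],[0.1,0.1,14.1],[0.1,0.1,14.1]],"roll":[0,0,0,0,0,0,0,0,0,0,0,0]}' 20; python3 -m creep '{"claw":[0.5,0.5,0.5],"dp":[[0,0,0],[0,0,0],[0,0,0]],"roll":[0,0,0]}' 20;python3 -c "
from h import *
st()
s=snap('side');cv2.imwrite('pics/si12.png',cv2.resize(s['image'][130:330,200:460,::-1],None,fx=3,fy=3))"
```

```text
t: 17.2
tcp_pos: [0.5242, 0.0041, 0.1586]
tool_rot: [0.677, 0.736, -0.002, -0.002]
force: [-7.6, -1.8, 7.4]
finger_gap: 0.109
t: 17.5
tcp_pos: [0.5242, 0.0041, 0.1586]
tool_rot: [0.677, 0.736, -0.002, -0.002]
force: [-6.5, -2.2, 7.6]
finger_gap: 0.106
t17.50 tcp [524.2   4.1 158.6] yaw 1.6546 gap 0.106 F [-6.5 -2.2  7.6] q6 -0.29 q1 -0.20
```

View pics/si12.png

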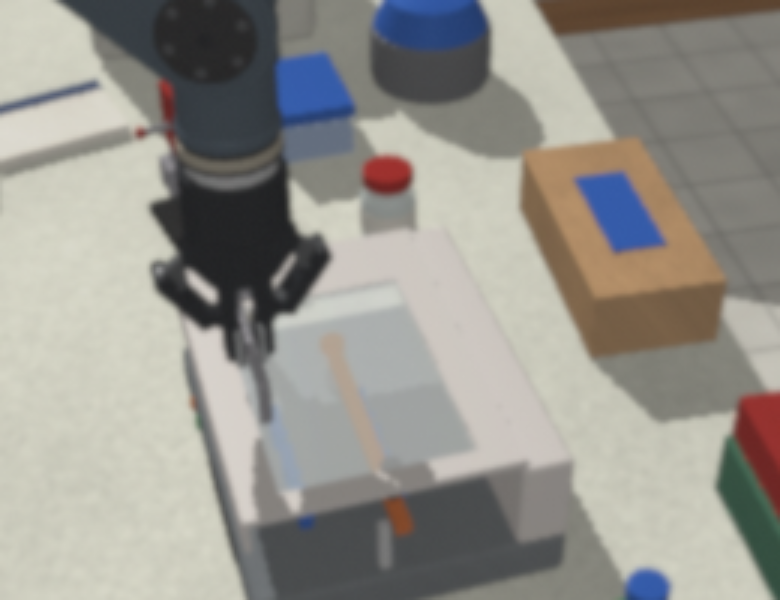

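```bash
python3 -m creep '{"claw":[0.5,0.5,0.5,0.5,0.5,0.5,0.5,0.5],"dp":[[0,0.1,-0.4],[0,0.2,-0.85],[0,0.44,-1.7],[0,0.72,-2.53],[0,1.04,-3.35],[0,1.4,-4.15],[0,1.8,-4.93],[0,1.8,-4.93]],"roll":[0,0,0,0,0,0,0,0]}' 30;python3 -c "
from h import *
st()
s=snap('side');cv2.imwrite('pics/si13.png',cv2.resize(s['image'][130:330,200:460,::-1],None,fx=3,fy=3))"
```

```text
t: 18.35
tcp_pos: [0.5412, 0.0056, 0.2074]
tool_rot: [0.677, 0.736, -0.004, -0.004]
force: [-7.9, -1.8, 3.8]
finger_gap: 0.103
t18.35 tcp [541.2   5.6 207.4] yaw 1.6548 gap 0.103 F [-7.9 -1.8  3.8] q6 -0.28 q1 -0.20
```

View pics/si13.png

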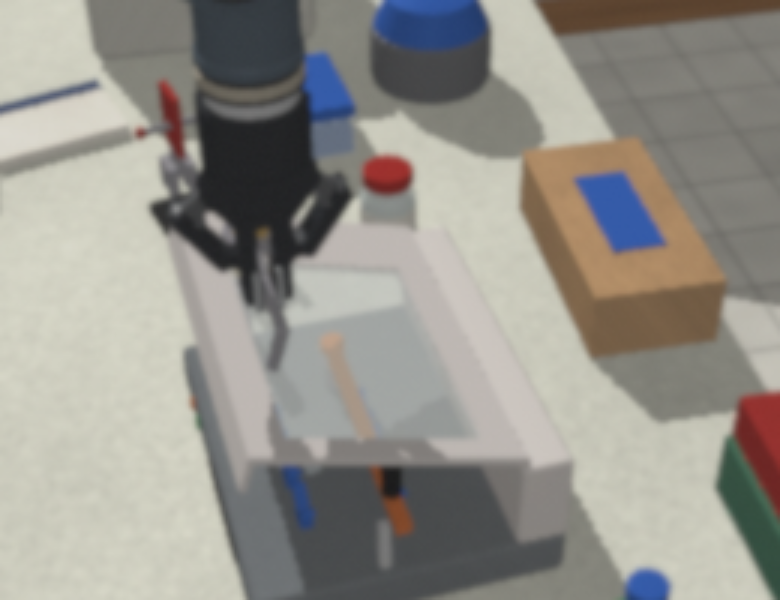

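```bash
python3 -m creep '{"claw":[0.5,0.5,0.5,0.5,0.5,0.5,0.5,0.5,0.5],"dp":[[0,0.92,-1.49],[0,1.98,-2.89],[0,3.18,-4.17],[0,4.5,-5.33],[0,5.93,-6.35],[0,7.45,-7.22],[0,9.05,-7.93],[0,10.72,-8.49],[0,10.72,-8.49]],"roll":[0,0,0,0,0,0,0,0,0]}' 30;python3 -c "
from h import *
st()
s=snap('side');cv2.imwrite('pics/si14.png',cv2.resize(s['image'][80:330,180:480,::-1],None,fx=2.4,fy=2.4))"
```

```text
t: 19.3
tcp_pos: [0.6538, 0.0154, 0.2963]
tool_rot: [0.677, 0.736, 0.002, 0.001]
force: [-3.4, 1.0, 9.8]
finger_gap: 0.1
t19.30 tcp [653.8  15.4 296.3] yaw 1.6542 gap 0.100 F [-3.4  1.   9.8] q6 -0.23 q1 -0.15
```

View pics/si14.png

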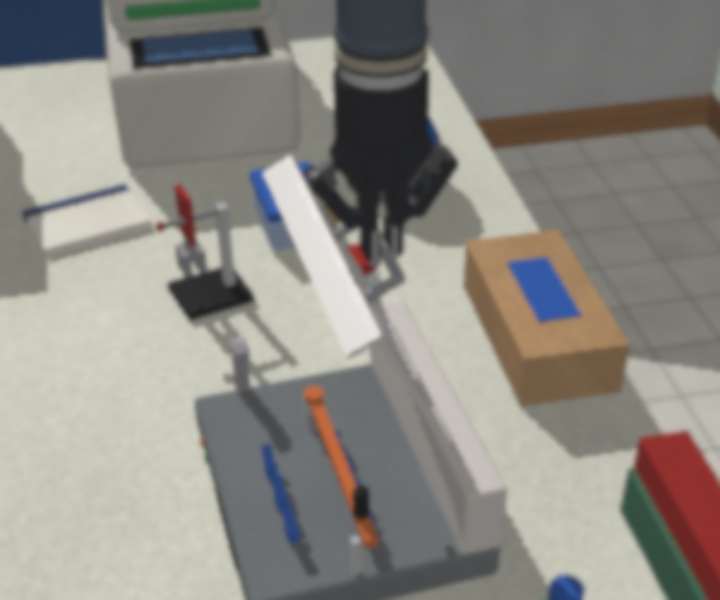

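```bash
python3 -m creep '{"claw":[0.5,0.5,0.5,1.2,1.8,2,2,2,2],"dp":[[0,0.85,-0.22],[0,1.71,-0.38],[0,1.71,-0.38],[0,1.71,-0.38],[0,1.71,-0.38],[0,1.71,-0.38],[0,1.71,-3],[0,1.71,-8],[0,1.71,-12]],"roll":[0,0,0,0,0,0,0,0,0]}' 30;python3 -c "
from h import *
st()
s=snap('side');cv2.imwrite('pics/si15.png',cv2.resize(s['image'][30:330,180:480,::-1],None,fx=2,fy=2))
P=cloud(s).reshape(-1,3)
m=(P[:,0]>.5)&(P[:,0]<.75)&(P[:,1]>-.16)&(P[:,1]<-.1)&(P[:,2]>.2)&(P[:,2]<.36)
q=P[m]; print(len(q), q[q[:,2].argmax()].round(3), np.percentile(q,[2,98],axis=0).round(3))
"
```

```text
t: 20.25
tcp_pos: [0.6694, 0.0158, 0.4139]
tool_rot: [0.677, 0.736, 0.0, 0.0]
force: [1.0, 0.8, 0.4]
finger_gap: 0.237
t20.25 tcp [669.4  15.8 413.9] yaw 1.6535 gap 0.237 F [1.  0.8 0.4] q6 -0.23 q1 -0.14
396 [ 0.637 -0.114  0.32 ] [[ 0.611 -0.134  0.206]
 [ 0.677 -0.102  0.318]]
```

View pics/si15.png

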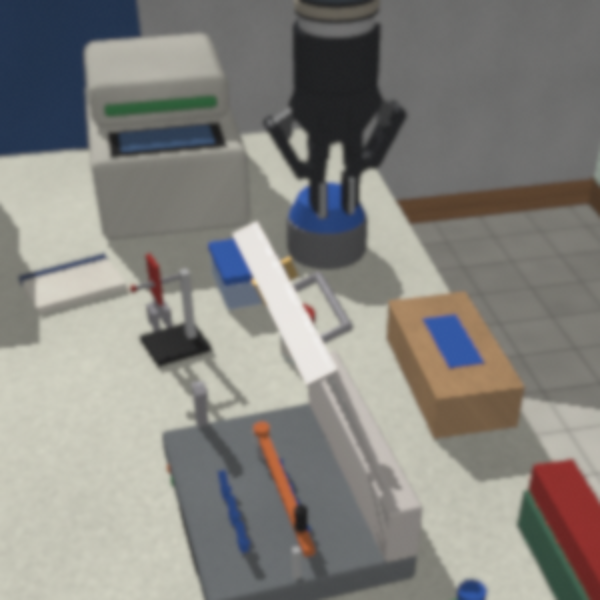

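```bash
python3 -m creep '{"claw":[1,0,0,0,0,0,0,0,0,0,0,0],"dp":[[0,-4,0],[0,-8,0],[0,-12.5,0],[0,-12.5,0],[0,-12.5,0],[0,-12.5,0],[0,-12.5,0],[0,-12.5,0],[0,-12.5,3],[0,-12.5,6],[0,-12.5,9],[0,-12.5,9.9]],"roll":[-0.14,-0.28,-0.42,-0.56,-0.7,-0.84,-0.98,-1.12,-1.26,-1.4,-1.54,-1.57]}' 30;python3 -c "
from h import *
go(545,5,315,3.225)
"
```

```text
t: 21.5
tcp_pos: [0.5426, 0.0059, 0.3097]
tool_rot: [-0.042, 0.999, 0.001, -0.003]
force: [0.0, -0.0, -0.1]
finger_gap: 0.004
t21.50 tcp [542.6   5.9 309.7] yaw -3.0567 gap 0.004 F [ 0.  -0.  -0.1] q6 -1.85 q1 -0.20
dp [-0.23, -0.11, -0.53] roll 0.0015
```

```bash
python3 -m creep '{"claw":[0,0,0,0,0,0,0,0,0,0,0,0],"dp":[[-2,0,-0.5],[-4,0,-0.5],[-5,0,-0.5],[-6,0,-0.5],[-7,0,-0.6],[-8,0,-0.7],[-9,0,-0.8],[-10,0,-1],[-11,0,-1],[-11.5,0,-1],[-12,0,-1],[-12,0,-1]],"roll":[0,0,0,0,0,0,0,0,0,0,0,0]}' 30;python3 -c "
from h import *
st()
s=snap('side');cv2.imwrite('pics/si16.png',cv2.resize(s['image'][30:330,180:480,::-1],None,fx=2,fy=2))
P=cloud(s).reshape(-1,3)
m=(P[:,0]>.5)&(P[:,0]<.8)&(P[:,1]>-.16)&(P[:,1]<-.1)&(P[:,2]>.2)&(P[:,2]<.36)
q=P[m]; print(len(q), q[q[:,2].argmax()].round(3), np.percentile(q,[2,98],axis=0).round(3))
"
```

```text
t: 22.7
tcp_pos: [0.6653, 0.0155, 0.323]
tool_rot: [-0.041, 0.999, 0.0, 0.001]
force: [0.2, 0.8, -0.3]
finger_gap: -0.001
t22.70 tcp [665.3  15.5 323. ] yaw -3.0594 gap -0.001 F [ 0.2  0.8 -0.3] q6 -1.80 q1 -0.14
582 [ 0.697 -0.12   0.333] [[ 0.689 -0.127  0.205]
 [ 0.719 -0.101  0.332]]
```

View pics/si16.png

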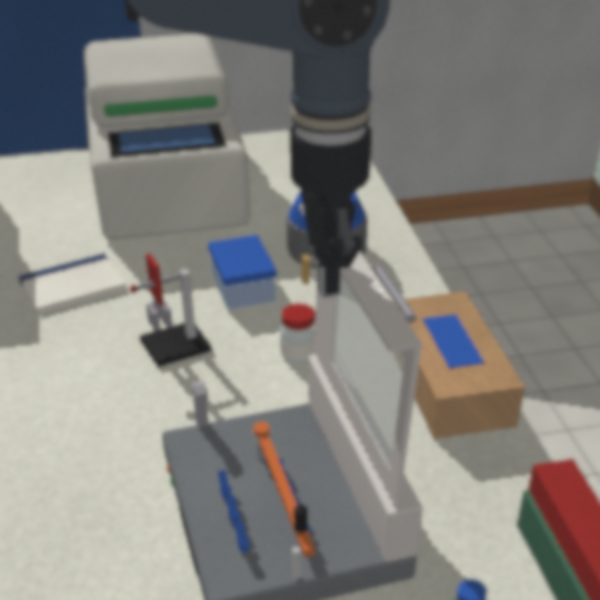

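The panel stands upright (edge at about (.697,-.12,.333), near 1.6 rad). I back off and look at the deck from above.

```bash
python3 -m creep '{"claw":[0,0,0,4,4,4,4,4,4,4,4,4],"dp":[[3,0,0],[8,0,-3],[11,0,-8],[11,10,-9],[11,14,-9],[11,14,-9],[11,14,-9],[11,14,-9],[11,14,-9],[11,14,-9],[11,14,-9],[11,14,-9]],"roll":[0,0,0.14,0.28,0.42,0.56,0.7,0.84,0.98,1.12,1.26,1.4]}' 20;python3 -m creep '{"claw":[4,4,4],"dp":[[0,0,0],[0,0,0],[0,0,0]],"roll":[0.14,0.17,0.17]}' 20;python3 -c "
from h import *
st()
s=snap('wrist');save(s,'pics/w17.png');np.save('pics/w17.npy',s,allow_pickle=True)
for n in('scene','side'):
  s=snap(n);save(s,'pics/%s17.png'%n);np.save('pics/%s17.npy'%n,s,allow_pickle=True)
"
```

```text
t: 23.95
tcp_pos: [0.5434, 0.146, 0.4133]
tool_rot: [0.615, 0.789, 0.001, 0.0]
force: [-0.5, -0.4, -0.3]
finger_gap: 0.473
t: 24.25
tcp_pos: [0.5433, 0.146, 0.4133]
tool_rot: [0.676, 0.736, 0.0, 0.0]
force: [-0.7, -1.2, 0.9]
finger_gap: 0.466
t24.25 tcp [543.3 146.  413.3] yaw 1.6557 gap 0.466 F [-0.7 -1.2  0.9] q6 -0.02 q1 0.06
```

View pics/w17.png

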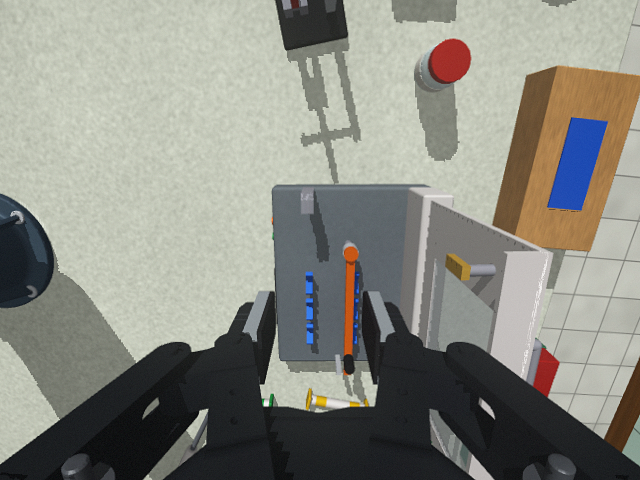

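View pics/scene17.png

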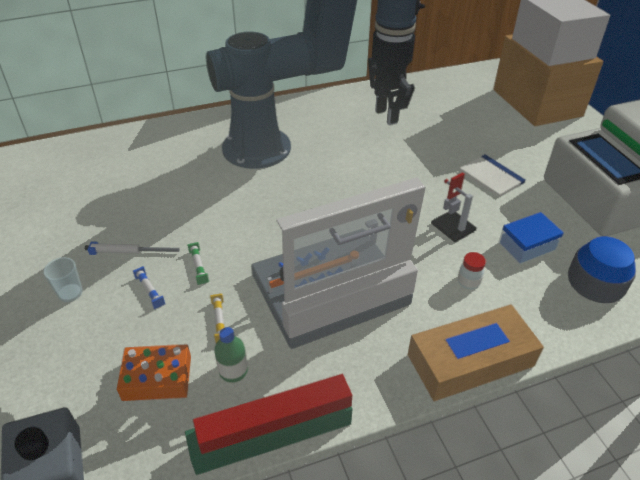

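```bash
python3 -m creep '{"claw":[4,4,4,4,4,4,4,4],"dp":[[-27,4,1],[-27,4,1],[-27,4,1],[-27,4,1],[-27,4,1],[-27,4,1],[-27,4,1],[-27,4,1]],"roll":[0,0,0,0,0,0,0,0]}' 20;python3 -c "
from h import *
st()
s=snap('wrist');save(s,'pics/w18.png');np.save('pics/w18.npy',s,allow_pickle=True)
"
```

```text
t: 25.2
tcp_pos: [0.6052, -0.12, 0.4029]
tool_rot: [0.677, 0.736, 0.0, -0.001]
force: [-0.2, -0.1, 0.4]
finger_gap: 0.465
t25.20 tcp [ 605.2 -120.   402.9] yaw 1.6533 gap 0.465 F [-0.2 -0.1  0.4] q6 -0.46 q1 -0.38
```

View pics/w18.png

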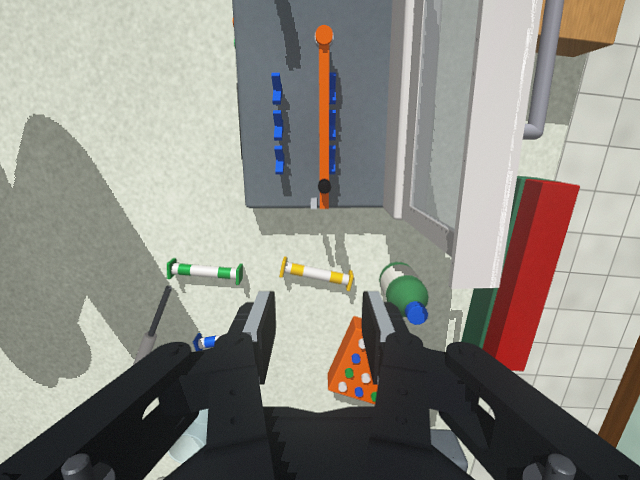

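```bash
python3 - <<'E'
from h import *
S=np.load("pics/w18.npy",allow_pickle=True).item();P=cloud(S)
img=S["image"].astype(int)
blk=(img.max(2)<45);blk[:165]=0;blk[210:]=0;blk[:,:305]=0;blk[:,345:]=0
ys,xs=np.where(blk);print("knob px",xs.mean(),ys.mean(),len(xs),np.median(P[blk],0).round(4),P[blk][:,2].max())
q=P[blk]; q=q[q[:,2]>.108]; print("knob top",q.mean(0).round(4),cv2.minEnclosingCircle(q[:,:2].astype(np.float32)*1000))
hsv=cv2.cvtColor(S["image"],cv2.COLOR_RGB2HSV).astype(int)
o=(hsv[...,0]>5)&(hsv[...,0]<16)&(hsv[...,1]>150);o[220:]=0;o[:,:300]=0;o[:,350:]=0
q=P[o];q=q[(q[:,2]>.075)&(q[:,2]<.095)];r=cv2.minAreaRect(q[:,:2].astype(np.float32)*1000);print("bar",r,np.median(q[:,2]));print(cv2.boxPoints(r).round(1))
l=cv2.fitLine(q[:,:2].astype(np.float32),cv2.DIST_HUBER,0,.001,.001).ravel();print(l)
b=(hsv[...,0]>100)&(hsv[...,0]<130)&(hsv[...,1]>120);b[:60]=0;b[190:]=0;b[:,:265]=0;b[:,345:]=0
nn,lab,st_,ce=cv2.connectedComponentsWithStats(b.astype(np.uint8))
for i in range(1,nn):
    if st_[i,4]>25:
        q=P[lab==i];print(ce[i].round(1),st_[i],q[:,2].max().round(4),cv2.minAreaRect(q[q[:,2]>.055][:,:2].astype(np.float32)*1000) if (q[:,2]>.055).sum()>4 else '')
print("restpost",dep(S,314,203),"deck corner",onz(S,246,206,.04),dep(S,323,37))
E
python3 -c "
import cv2;i=cv2.imread('pics/w18.png')[10:220,225:425];cv2.imwrite('pics/w18c.png',cv2.resize(i,None,fx=2.8,fy=2.8,interpolation=cv2.INTER_CUBIC))"
```

```text
knob px 324.02608695652174 186.16521739130434 115 [ 0.6099 -0.0977  0.1132] 0.5272272156925205
knob top [ 0.6099 -0.0973  0.117 ] ((605.709716796875, -75.0828857421875), 30.18307876586914)
bar ((602.1390991210938, -24.06562042236328), (18.351314544677734, 213.3603515625), 4.025828838348389) 0.08380573744938291
[[ 585.5   81.7]
 [ 600.5 -131.1]
 [ 618.8 -129.8]
 [ 603.8   83. ]]
[ 0.08987985 -0.9959526   0.60188574 -0.00572964]
[276.3  88.5] [271  73  11  32 279] 0.5272 ((558.8917846679688, -12.753005981445312), (26.13629722595215, 99.9725112915039), 35.679630279541016)
[332.4  87.7] [329  72   7  32 189] 0.5272 ((608.8223266601562, -4.599254608154297), (83.79853820800781, 12.615567207336426), 84.6865463256836)
[277.6 124.7] [273 110  10  31 252] 0.5272 ((568.006103515625, -28.87184715270996), (59.32242965698242, 37.111572265625), 3.2160894870758057)
[331.9 124.6] [329 110   7  30 191] 0.5272 ((613.3598022460938, -27.32871437072754), (43.08612823486328, 19.04738426208496), 75.23926544189453)
[278.9 159.1] [274 145  10  29 236] 0.5272 ((571.6762084960938, -68.97289276123047), (61.726314544677734, 35.536216735839844), 10.804206848144531)
[331.8 159. ] [329 145   7  29 178] 0.0692 ((618.5387573242188, -67.77104187011719), (8.121359825134277, 34.974952697753906), 5.2075886726379395)
restpost [ 0.59925821 -0.12446105  0.08256269] deck corner [ 0.50115094 -0.14439066  0.04      ] [0.59448866 0.06902695 0.09105363]
```

View pics/w18c.png

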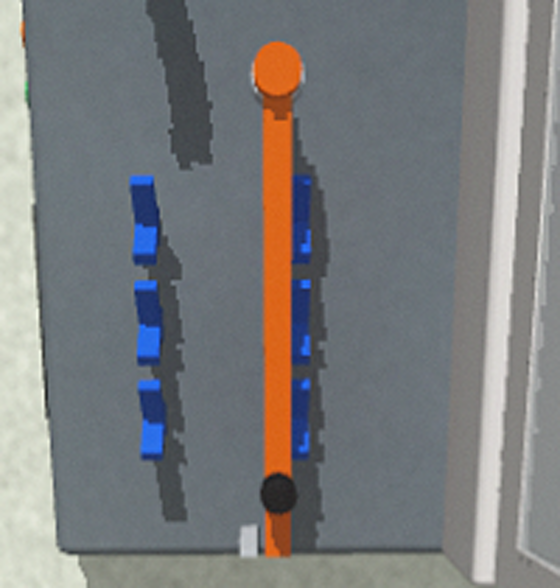

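```bash
python3 -c "
from h import *
go(609.9,-97.5,106,1.656)
"
```

```text
t25.25 tcp [ 605.2 -119.1  403.3] yaw 1.6546 gap 0.465 F [-0.4 -0.5  0.5] q6 -0.46 q1 -0.38
dp [2.09, 0.66, 29.73] roll -0.0014
```

```bash
python3 -m creep '{"claw":[4,4,4,4,4,4,4,4,4,4,4,4],"dp":[[2.1,0.65,4],[2.1,0.65,8],[2.1,0.65,12],[2.1,0.65,16],[2.1,0.65,20],[2.1,0.65,23],[2.1,0.65,25],[2.1,0.65,27],[2.1,0.65,28.5],[2.1,0.65,29.3],[2.1,0.65,29.7],[2.1,0.65,29.7]],"roll":[0,0,0,0,0,0,0,0,0,0,0,0]}' 20;python3 -c "
from h import *
st()
s=snap('wrist');save(s,'pics/w19.png')
s=snap('side');cv2.imwrite('pics/si19.png',cv2.resize(s['image'][130:370,200:480,::-1],None,fx=2.5,fy=2.5))
"
```

```text
t: 26.45
tcp_pos: [0.6102, -0.098, 0.1065]
tool_rot: [0.677, 0.736, 0.0, 0.0]
force: [-0.6, 0.3, 0.0]
finger_gap: 0.469
t26.45 tcp [610.2 -98.  106.5] yaw 1.6543 gap 0.469 F [-0.6  0.3  0. ] q6 -0.42 q1 -0.34
```

View pics/w19.png

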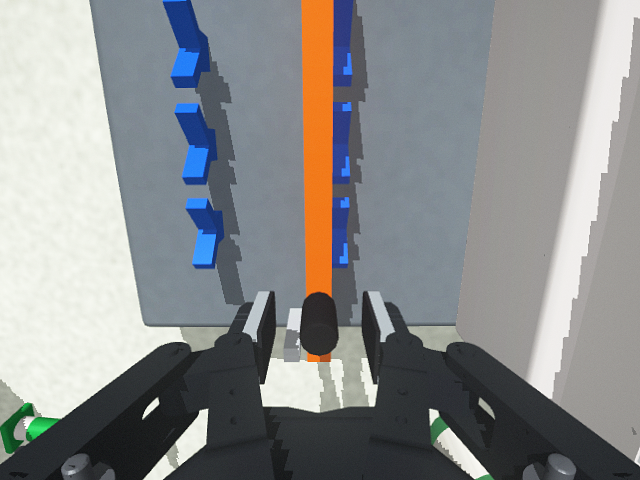

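View pics/si19.png

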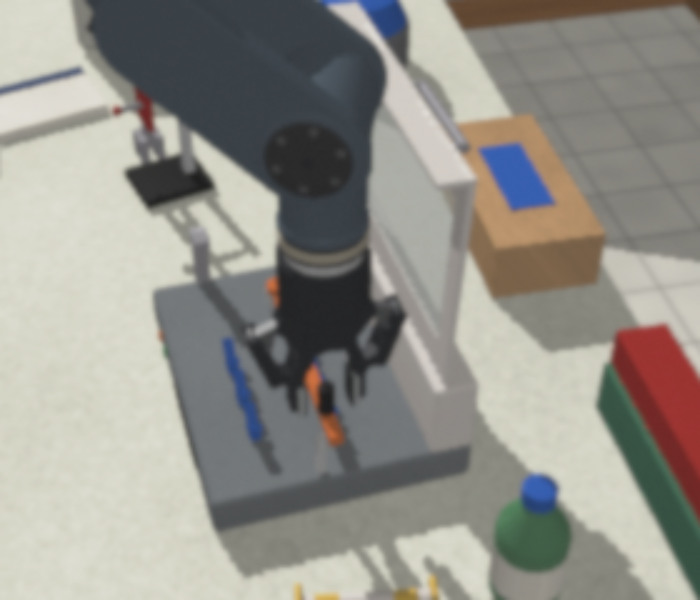

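The knob (319,325) sits between the pads. I grip and lift 25 mm.

```bash
python3 -m creep '{"claw":[2,1,1,1,1,1,1,1,1,1,1],"dp":[[0,0,0],[0,0,0],[0,0,0],[0,0,0],[0,0,0],[0,0,-0.4],[0,0,-0.9],[0,0,-1.5],[0,0,-2],[0,0,-2.5],[0,0,-2.5]],"roll":[0,0,0,0,0,0,0,0,0,0,0]}' 50;python3 -c "
from h import *
st()
s=snap('wrist');save(s,'pics/w20.png')
"
```

```text
t: 27.65
tcp_pos: [0.61, -0.0981, 0.1319]
tool_rot: [0.677, 0.736, 0.0, -0.0]
force: [1.0, 0.0, -5.8]
finger_gap: 0.165
t27.65 tcp [610.  -98.1 131.9] yaw 1.6540 gap 0.165 F [ 1.   0.  -5.8] q6 -0.42 q1 -0.34
```

View pics/w20.png

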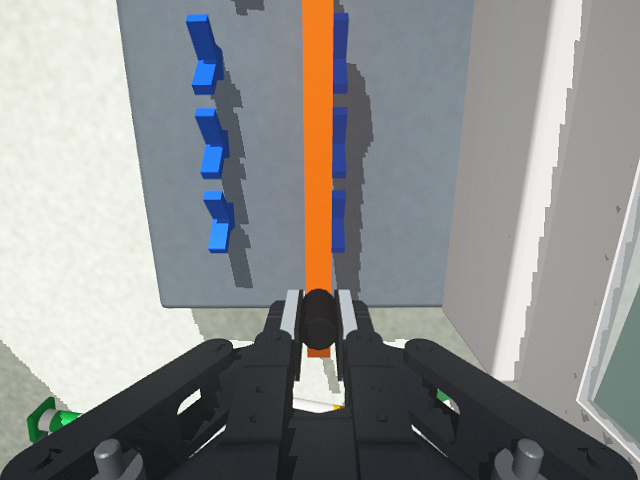

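```bash
python3 -m creep '{"claw":[1,1,1,1,1,1,1,1,1,1,1,1],"dp":[[0.04,-1.2,0],[0.17,-2.4,0],[0.38,-3.6,0],[0.67,-4.75,0],[1.05,-5.9,0],[1.49,-7.01,0],[2.02,-8.09,0],[2.63,-9.14,0],[3.3,-10.13,0],[4.04,-11.08,0],[4.04,-11.08,0],[4.04,-11.08,0]],"roll":[0.07,0.14,0.21,0.28,0.35,0.42,0.49,0.56,0.63,0.7,0.7,0.7]}' 50;python3 -c "
from h import *
s,_,_=st();print(s['ft_torque'])
"
```

```text
t: 28.9
tcp_pos: [0.4966, -0.0674, 0.1315]
tool_rot: [0.888, 0.46, -0.0, 0.0]
force: [-0.1, -0.3, -5.9]
finger_gap: 0.166
t28.90 tcp [496.6 -67.4 131.5] yaw 0.9557 gap 0.166 F [-0.1 -0.3 -5.9] q6 0.26 q1 -0.36
[-0.10208993  0.13553739 -0.05192844]
```

```bash
python3 -m creep '{"claw":[1,1,1,1,1,1,1,1,1,1],"dp":[[0.09,-1.72,0],[0.34,-3.42,0],[0.77,-5.08,0],[1.36,-6.7,0],[2.11,-8.25,0],[3,-9.71,0],[4.04,-11.08,0],[4.97,-12.1,0],[5.59,-12.69,0],[5.59,-12.69,0]],"roll":[0.1,0.2,0.3,0.4,0.5,0.6,0.7,0.78,0.83,0.83]}' 50;python3 -c "
from h import *
s,_,_=st();print(s['ft_torque'])
"
```

```text
t: 29.9
tcp_pos: [0.4255, 0.0522, 0.1314]
tool_rot: [0.998, 0.063, -0.0, -0.0]
force: [-0.8, -0.3, -5.3]
finger_gap: 0.166
t29.90 tcp [425.5  52.2 131.4] yaw 0.1260 gap 0.166 F [-0.8 -0.3 -5.3] q6 1.30 q1 -0.14
[-0.1196225   0.19533173 -0.10780219]
```

```bash
python3 -m creep '{"claw":[1,1,1,1,1,1,1.5,2,3,4,4,4],"dp":[[0,0,0.5],[0,0,1],[0,0,1.5],[0,0,2],[0,0,2.5],[0,0,2.5],[0,0,2.5],[0,0,2.5],[0,0,2.5],[0,0,2.5],[0,0,-2],[0,0,-7]],"roll":[0,0,0,0,0,0,0,0,0,0,0,0]}' 50;python3 -c "
from h import *
s,_,_=st()
"
```

```text
t: 31.1
tcp_pos: [0.4241, 0.0519, 0.2005]
tool_rot: [0.998, 0.062, -0.003, -0.001]
force: [2.1, -0.5, 0.7]
finger_gap: 0.47
t31.10 tcp [424.1  51.9 200.5] yaw 0.1237 gap 0.470 F [ 2.1 -0.5  0.7] q6 1.31 q1 -0.14
```

```bash
python3 -m creep '{"claw":[4,4,4,4,4,4,4,4,4,4,4,4],"dp":[[0,0,-10],[0,0,-15],[8,12,-22],[11,22,-22],[11,25,-22],[11,25,-22],[11,25,-22],[11,25,-22],[11,25,-22],[11,25,-22],[11,25,-22],[11,25,-22]],"roll":[-0.1,-0.2,-0.35,-0.5,-0.64,-0.78,-0.92,-1.06,-1.2,-1.34,-1.48,-1.53]}' 20;python3 -c "
from h import *
st()
s=snap('wrist');save(s,'pics/w21.png');np.save('pics/w21.npy',s,allow_pickle=True)
s=snap('side');save(s,'pics/side21.png');np.save('pics/side21.npy',s,allow_pickle=True)
"
```

```text
t: 32.3
tcp_pos: [0.5652, -0.1829, 0.4211]
tool_rot: [0.676, 0.737, 0.0, -0.0]
force: [0.0, -0.7, 0.2]
finger_gap: 0.473
t32.30 tcp [ 565.2 -182.9  421.1] yaw 1.6572 gap 0.473 F [ 0.  -0.7  0.2] q6 -0.59 q1 -0.50
```

View pics/w21.png

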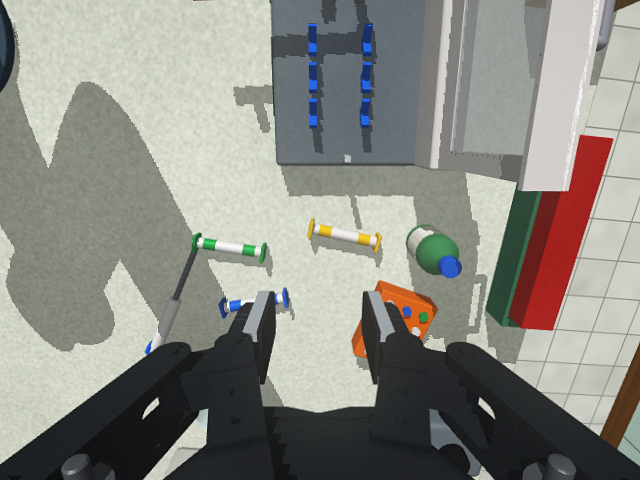

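View pics/side21.png

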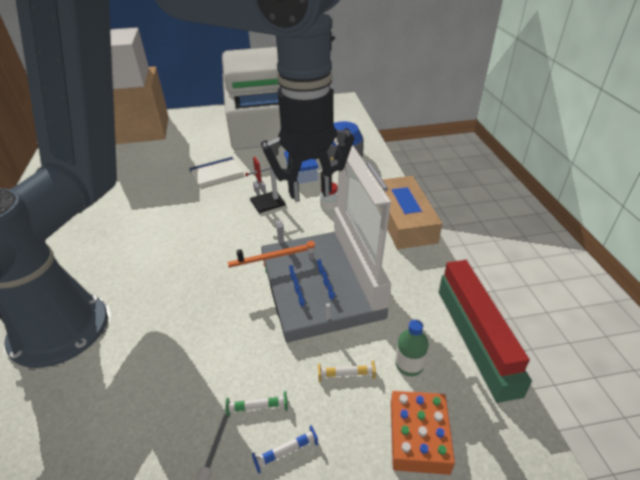

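```bash
cat >> h.py <<'E'
def carts(S,zb=.022):
    "bands of cartridges -> centre and yaw, via colour + depth"
    P=cloud(S);hsv=cv2.cvtColor(S["image"],cv2.COLOR_RGB2HSV).astype(int);H,Sa,V=hsv[...,0],hsv[...,1],hsv[...,2]
    out={}
    for k,m in {"green":(H>50)&(H<80)&(Sa>120)&(V>40),"blue":(H>105)&(H<130)&(Sa>120)&(V>50),"yellow":(H>18)&(H<32)&(Sa>120)&(V>60)}.items():
        m=m&(P[...,2]<.034)&(P[...,2]>.002)&(P[...,0]>.36)&(P[...,0]<.7)&(P[...,1]<-.16)&(P[...,1]>-.5)
        q=P[m][:,:2].astype(np.float32)*1000
        if len(q)<10: continue
        r=cv2.minAreaRect(q); l=cv2.fitLine(q,cv2.DIST_L2,0,.01,.01).ravel()
        t=(q-l[2:])@l[:2]; n=(q-l[2:])@np.array([-l[1],l[0]])
        c=l[2:]+l[:2]*(t.min()+t.max())/2+np.array([-l[1],l[0]])*(n.min()+n.max())/2
        y=np.arctan2(l[1],l[0]); y=(y+np.pi/2)%np.pi-np.pi/2
        print(k,len(q),"rect",np.round(r[0],1),np.round(r[1],1),"c",c.round(1),"yaw %.3f"%y,"len",(t.max()-t.min()).round(1),"wid",(n.max()-n.min()).round(1))
E
python3 - <<'E'
from h import *
for f in("w21","side21"):
    S=np.load(f"pics/{f}.npy",allow_pickle=True).item();print(f);carts(S)
S=np.load("pics/w21.npy",allow_pickle=True).item();P=cloud(S)
hsv=cv2.cvtColor(S["image"],cv2.COLOR_RGB2HSV).astype(int)
b=(hsv[...,0]>100)&(hsv[...,0]<130)&(hsv[...,1]>120);b[135:]=0;b[:,:300]=0;b[:,390:]=0
nn,lab,s_,ce=cv2.connectedComponentsWithStats(b.astype(np.uint8))
for i in range(1,nn):
    if s_[i,4]>25:
        q=P[lab==i];t=q[(q[:,2]>.057)&(q[:,2]<.08)];print(ce[i].round(1),s_[i,4],q[:,2].max().round(4),cv2.minAreaRect(t[:,:2].astype(np.float32)*1000))
E
python3 -c "
import cv2;i=cv2.imread('pics/w21.png');cv2.imwrite('pics/w21c.png',cv2.resize(i[10:175,265:425],None,fx=3.6,fy=3.6,interpolation=cv2.INTER_CUBIC));cv2.imwrite('pics/w21d.png',cv2.resize(i[210:330,180:400],None,fx=3.6,fy=3.6,interpolation=cv2.INTER_CUBIC))"
```

```text
w21
green 378 rect [ 427.6 -286. ] [ 28.  115.2] c [ 427.6 -286.3] yaw -0.079 len 115.3 wid 28.0
blue 295 rect [ 471.  -382.4] [115.8  27.9] c [ 471.1 -382.7] yaw 0.262 len 115.8 wid 27.9
yellow 402 rect [ 611.8 -249.4] [ 27.5 115.3] c [ 611.8 -249.7] yaw -0.136 len 115.4 wid 27.7
side21
green 68 rect [ 428.4 -291.9] [10.3 75.5] c [ 428.3 -292.2] yaw -0.080 len 75.6 wid 10.4
blue 218 rect [ 471.7 -388.4] [112.1  23.5] c [ 471.7 -388.4] yaw 0.263 len 112.1 wid 23.9
yellow 144 rect [ 612.3 -255.9] [ 22.6 110.7] c [ 612.7 -254.4] yaw -0.152 len 110.6 wid 22.7
[312.2  39.8] 271 0.5453 ((540.4197387695312, 13.404056549072266), (9.031888008117676, 35.552879333496094), 4.80505895614624)
[366.8  39.4] 300 0.5453 ((609.223388671875, 20.126506805419922), (10.505006790161133, 37.40628433227539), 4.495675563812256)
[312.5  77. ] 248 0.0693 ((543.9453125, -29.916278839111328), (9.276714324951172, 36.23442077636719), 4.808326721191406)
[365.7  77.2] 269 0.0682 ((612.8589477539062, -24.013507843017578), (9.802115440368652, 36.26495361328125), 4.84879207611084)
[312.5 112.8] 245 0.0684 ((547.6235961914062, -74.49961853027344), (9.40306282043457, 36.50615310668945), 4.817616939544678)
[364.6 113. ] 255 0.0689 ((617.798583984375, -67.72274780273438), (10.256361961364746, 37.80217742919922), 4.963359832763672)
```

View pics/w21c.png

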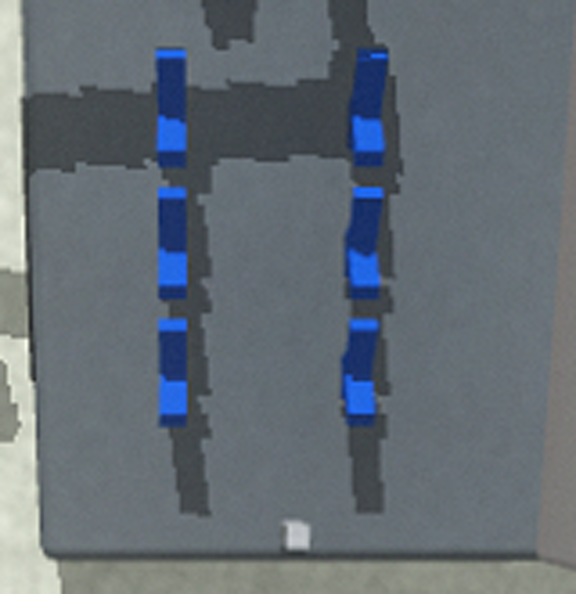

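View pics/w21d.png

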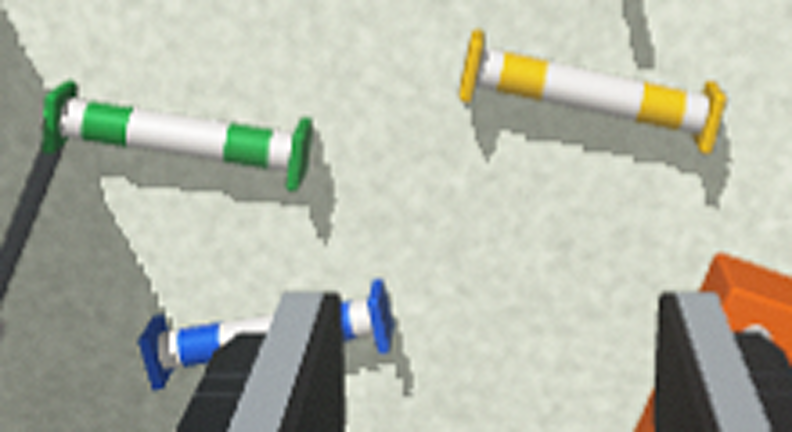

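Run:
```python
from h import *
S=np.load("pics/w21.npy",allow_pickle=True).item();P=cloud(S).reshape(-1,3)*1000
a=.086;R=np.array([[np.cos(a),np.sin(a)],[-np.sin(a),np.cos(a)]])
uv=(P[:,:2]-[578.5,-27])@R.T
for x0 in(-35,35):
    for yc in (-44,0,44):
        m=(abs(uv[:,0]-x0)<4)&(abs(uv[:,1]-yc)<22)
        ys=np.arange(-21,22,3);print(x0,yc,[(int(y),round(float(np.median(P[m&(abs(uv[:,1]-yc-y)<1.6),2])))if (m&(abs(uv[:,1]-yc-y)<1.6)).any() else None) for y in ys])
```

```text
-35 -44 [(-21, 41), (-18, 64), (-15, 67), (-12, 65), (-9, 62), (-6, 58), (-3, 56), (0, 54), (3, 57), (6, 60), (9, 62), (12, 66), (15, 66), (18, 64), (21, 41)]
-35 0 [(-21, 41), (-18, 52), (-15, 66), (-12, 65), (-9, 62), (-6, 59), (-3, 56), (0, 54), (3, 57), (6, 60), (9, 63), (12, 66), (15, 66), (18, 65), (21, None)]
-35 44 [(-21, 41), (-18, 42), (-15, 65), (-12, 65), (-9, 62), (-6, 59), (-3, 56), (0, 54), (3, 56), (6, 60), (9, 64), (12, 66), (15, 67), (18, 65), (21, None)]
35 -44 [(-21, 41), (-18, 63), (-15, 66), (-12, 65), (-9, 62), (-6, 59), (-3, 57), (0, 54), (3, 57), (6, 59), (9, 62), (12, 65), (15, 66), (18, 64), (21, 41)]
35 0 [(-21, 40), (-18, 63), (-15, 66), (-12, 65), (-9, 62), (-6, 59), (-3, 55), (0, 55), (3, 57), (6, 60), (9, 63), (12, 66), (15, 67), (18, 65), (21, 41)]
35 44 [(-21, 40), (-18, 42), (-15, 65), (-12, 65), (-9, 62), (-6, 60), (-3, 57), (0, 55), (3, 57), (6, 59), (9, 63), (12, 66), (15, 67), (18, 63), (21, 41)]
```

```bash
python3 -c "
from h import *
go(611.8,-249.5,120,3.006)
"
```

```text
t32.40 tcp [ 565.1 -182.7  421.2] yaw 1.6537 gap 0.470 F [-0.7 -0.3 -0.8] q6 -0.58 q1 -0.50
dp [-7.05, 4.1, 30.11] roll -1.3523
```

```bash
python3 -m creep '{"claw":[5,5,5,5,5,5,5,5,5,5,5,5],"dp":[[-7.05,4.1,4],[-7.05,4.1,8],[-7.05,4.1,12],[-7.05,4.1,16],[-7.05,4.1,20],[-7.05,4.1,24],[-7.05,4.1,28],[-7.05,4.1,30],[-7.05,4.1,30],[-7.05,4.1,30],[-7.05,4.1,30],[-7.05,4.1,30]],"roll":[-0.14,-0.28,-0.42,-0.56,-0.7,-0.84,-0.98,-1.12,-1.26,-1.35,-1.35,-1.35]}' 20;python3 -c "
from h import *
go(611.8,-249.5,24,3.006)
s=snap('side');carts(s)"
```

```text
t: 33.6
tcp_pos: [0.612, -0.2496, 0.1214]
tool_rot: [0.07, 0.998, -0.0, 0.0]
force: [-0.5, 0.4, -0.0]
finger_gap: 0.58
t33.60 tcp [ 612.  -249.6  121.4] yaw 3.0014 gap 0.580 F [-0.5  0.4 -0. ] q6 -1.99 q1 -0.56
dp [0.03, 0.01, 9.74] roll -0.0046
green 63 rect [ 428.2 -292.4] [ 7.9 75.7] c [ 428.2 -292.5] yaw -0.071 len 75.7 wid 8.5
blue 217 rect [ 471.5 -387.7] [112.3  24.2] c [ 471.5 -387.7] yaw 0.259 len 112.2 wid 24.9
yellow 137 rect [ 612.5 -255.3] [ 19.3 110.5] c [ 612.6 -255.2] yaw -0.157 len 110.5 wid 19.3
```

Yellow has not moved. I go down and grip.

```bash
python3 -m creep '{"claw":[5,5,5,5,5,5,3,2,1.5,1.5,1.5,1.5],"dp":[[0,0,3],[0,0,6],[0,0,8],[0,0,9.2],[0,0,9.7],[0,0,9.7],[0,0,9.7],[0,0,9.7],[0,0,9.7],[0,0,9.7],[0,0,9.7],[0,0,9.7]],"roll":[0,0,0,0,0,0,0,0,0,0,0,0]}' 25;python3 -m creep '{"claw":[1.5,1.5,1.5,1.5,1.5,1.5],"dp":[[0,0,0],[0,0,-0.5],[0,0,-2],[0,0,-5],[0,0,-9],[0,0,-9]],"roll":[0,0,0,0,0,0]}' 25;python3 -c "
from h import *
go(582.3,-70.8,135,3.2276)
s=snap('wrist');save(s,'pics/w22.png')
s=snap('side');cv2.imwrite('pics/si22.png',cv2.resize(s['image'][180:430,200:480,::-1],None,fx=2.4,fy=2.4))"
```

```text
t: 34.85
tcp_pos: [0.6127, -0.2501, 0.0257]
tool_rot: [0.069, 0.998, -0.001, 0.001]
force: [-0.3, -0.1, 6.7]
finger_gap: 0.196
t: 35.45
tcp_pos: [0.6154, -0.2516, 0.121]
tool_rot: [0.069, 0.998, -0.003, 0.005]
force: [0.2, -0.0, -0.0]
finger_gap: 0.199
t35.45 tcp [ 615.4 -251.6  121. ] yaw 3.0040 gap 0.199 F [ 0.2 -0.  -0. ] q6 -1.99 q1 -0.56
dp [5.75, 17.45, -1.55] roll -0.2236
```

View pics/w22.png

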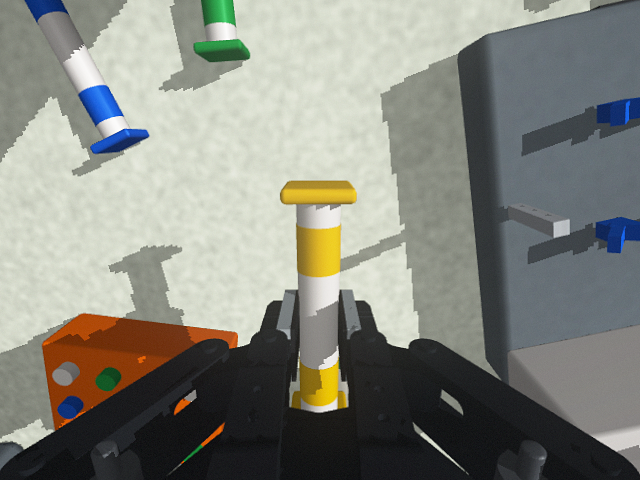

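View pics/si22.png

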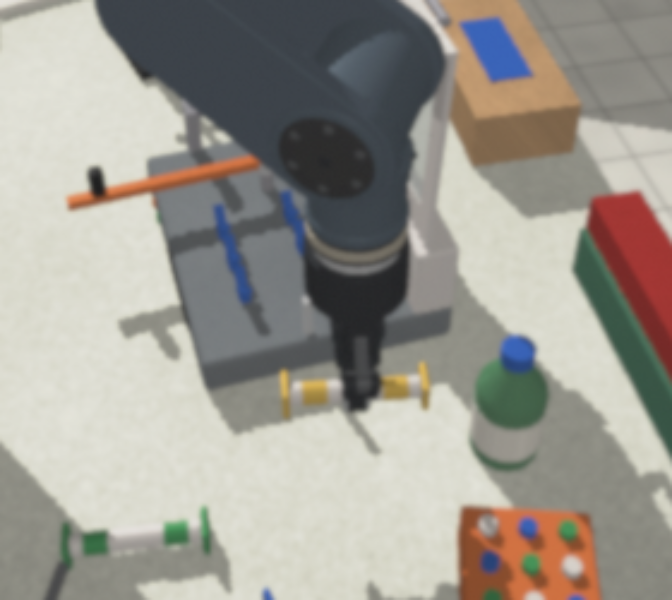

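```bash
python3 -m creep '{"claw":[1.5,1.5],"dp":[[0,0,-3],[0,0,-3]],"roll":[0,0]}' 25;python3 -c "
from h import *
go(574.7,16.8,150,3.2276)"
```

```text
t: 35.75
tcp_pos: [0.6131, -0.2503, 0.1464]
tool_rot: [0.069, 0.998, -0.001, 0.002]
force: [0.9, -0.2, -1.2]
finger_gap: 0.199
t35.75 tcp [ 613.1 -250.3  146.4] yaw 3.0038 gap 0.199 F [ 0.9 -0.2 -1.2] q6 -1.99 q1 -0.56
dp [7.47, 25.92, -0.43] roll -0.2238
```

```bash
python3 -m creep '{"claw":[1.5,1.5,1.5,1.5,1.5,1.5,1.5,1.5,1.5,1.5],"dp":[[1,3.5,-0.4],[2,7,-0.4],[3,10.5,-0.4],[4,14,-0.4],[5,17.5,-0.4],[6,21,-0.4],[7,24,-0.4],[7.5,25.9,-0.4],[7.5,25.9,-0.4],[7.5,25.9,-0.4]],"roll":[-0.03,-0.06,-0.09,-0.12,-0.15,-0.18,-0.21,-0.224,-0.224,-0.224]}' 25;python3 -c "
from h import *
go(574.7,16.8,78,3.2276)
s=snap('wrist');save(s,'pics/w23.png')"
```

```text
t: 36.75
tcp_pos: [0.5727, 0.0174, 0.1473]
tool_rot: [-0.044, 0.999, -0.0, -0.001]
force: [0.2, 0.4, 0.1]
finger_gap: 0.197
t36.75 tcp [572.7  17.4 147.3] yaw -3.0544 gap 0.197 F [0.2 0.4 0.1] q6 -1.82 q1 -0.16
dp [-0.21, -0.08, 6.93] roll 0.0012
```

View pics/w23.png

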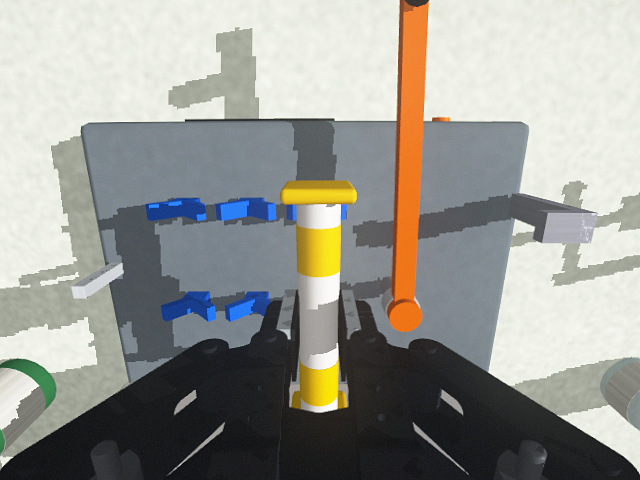

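```bash
python3 -m creep '{"claw":[1.5,1.5,1.5,1.5,1.5,1.5,1.5,1.5],"dp":[[-0.2,-0.1,2],[-0.2,-0.1,4],[-0.2,-0.1,5.5],[-0.2,-0.1,6.2],[-0.2,-0.1,6.6],[-0.2,-0.1,6.9],[-0.2,-0.1,6.9],[-0.2,-0.1,6.9]],"roll":[0,0,0,0,0,0,0,0]}' 25;python3 -c "
from h import *
st()
s=snap('wrist');save(s,'pics/w24.png')"
```

```text
t: 37.6
tcp_pos: [0.5757, 0.0163, 0.0799]
tool_rot: [-0.043, 0.999, -0.0, 0.001]
force: [0.1, -0.1, -1.0]
finger_gap: 0.196
t37.60 tcp [575.7  16.3  79.9] yaw -3.0555 gap 0.196 F [ 0.1 -0.1 -1. ] q6 -1.82 q1 -0.17
```

View pics/w24.png

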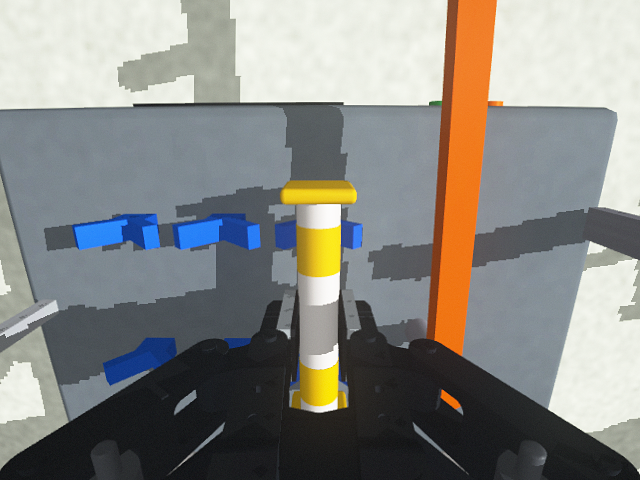

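```bash
python3 -m creep '{"claw":[1.5,1.5,1.5,1.9,2.2,2.6,2.8,2.8,2.8,2.8,2.8,2.8],"dp":[[0,0,0.1],[0,0,0.2],[0,0,0.2],[0,0,0.2],[0,0,0.2],[0,0,0.2],[0,0,0.2],[0,0,0.2],[0,0,-1],[0,0,-3],[0,0,-7],[0,0,-10]],"roll":[0,0,0,0,0,0,0,0,0,0,0,0]}' 25;python3 -c "
from h import *
st()
s=snap('wrist');save(s,'pics/w25.png')"
```

```text
t: 38.85
tcp_pos: [0.5756, 0.0164, 0.1818]
tool_rot: [-0.043, 0.999, -0.0, 0.001]
force: [0.5, -0.4, -0.3]
finger_gap: 0.329
t38.85 tcp [575.6  16.4 181.8] yaw -3.0554 gap 0.329 F [ 0.5 -0.4 -0.3] q6 -1.82 q1 -0.17
```

View pics/w25.png

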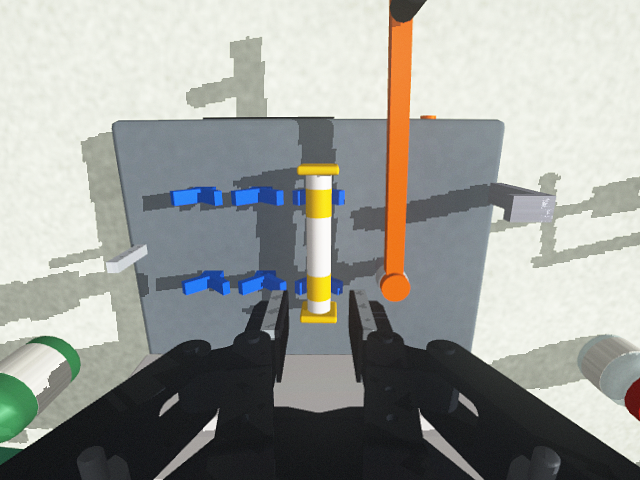

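Yellow lies in groove 2 with its flanges (318,168) and (319,317) outside the saddles. Green is next, with a look on the way.

```bash
python3 -c "
from h import *
go(530,-300,300,3.06)"
```

```text
t38.90 tcp [578.6  16.1 186.7] yaw -3.0551 gap 0.327 F [ 1.1 -0.2  2.7] q6 -1.82 q1 -0.17
dp [7.45, -31.1, -11.33] roll 0.1681
```

```bash
python3 -m creep '{"claw":[5,5,5,5,5,5,5,5,5,5],"dp":[[1,-3,-6],[7.4,-31,-11],[7.4,-31,-11],[7.4,-31,-11],[7.4,-31,-11],[7.4,-31,-11],[7.4,-31,-11],[7.4,-31,-11],[7.4,-31,-11],[7.4,-31,-11]],"roll":[0,0.17,0.17,0.17,0.17,0.17,0.17,0.17,0.17,0.17]}' 25;python3 -c "
from h import *
s=snap('wrist');save(s,'pics/w26.png');carts(s)
go(427.6,-286,120,3.0626)"
```

```text
t: 39.9
tcp_pos: [0.5278, -0.2975, 0.2892]
tool_rot: [0.042, 0.999, 0.001, -0.0]
force: [-0.4, 0.4, -1.2]
finger_gap: 0.582
green 819 rect [ 427.5 -287.7] [ 25.9 114.1] c [ 427.4 -287.6] yaw -0.066 len 114.1 wid 26.6
blue 870 rect [ 470.5 -383.7] [114.8  27.7] c [ 470.5 -383.7] yaw 0.265 len 114.8 wid 27.7
t39.95 tcp [ 528.  -297.   289.1] yaw 3.0591 gap 0.580 F [-1.   0.1  0.4] q6 -2.19 q1 -0.70
dp [10.08, 0.25, 16.92] roll -0.0035
```

View pics/w26.png

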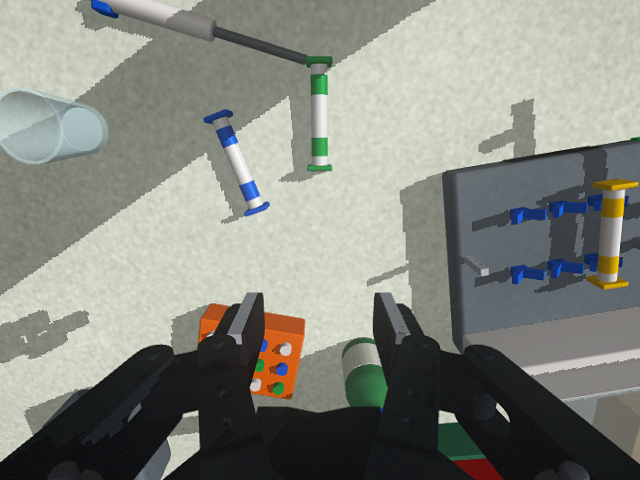

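```bash
python3 -m creep '{"claw":[5,5,5,5,5,5,5],"dp":[[4,0.15,6],[8,0.15,12],[10.1,0.15,16.9],[10.1,0.15,16.9],[10.1,0.15,16.9],[10.1,0.15,16.9],[10.1,0.15,16.9]],"roll":[-0.01,-0.01,-0.01,-0.01,-0.01,-0.01,-0.01]}' 25;python3 -c "
from h import *
go(427.5,-287,24.5,3.07)"
```

```text
t: 40.65
tcp_pos: [0.4304, -0.29, 0.1223]
tool_rot: [0.036, 0.999, -0.002, 0.002]
force: [-0.1, -0.6, 0.5]
finger_gap: 0.587
t40.65 tcp [ 430.4 -290.   122.3] yaw 3.0693 gap 0.587 F [-0.1 -0.6  0.5] q6 -2.31 q1 -0.81
dp [0.35, 0.31, 9.78] roll -0.0007
```

```bash
python3 -m creep '{"claw":[5,5],"dp":[[0,0,0],[0,0,0]],"roll":[0,0]}' 25;python3 -c "
from h import *
go(427.5,-287,24.5,3.07)"
```

```text
t: 40.85
tcp_pos: [0.4293, -0.2897, 0.122]
tool_rot: [0.036, 0.999, -0.001, 0.002]
force: [-0.1, 0.3, -0.5]
finger_gap: 0.588
t40.85 tcp [ 429.3 -289.7  122. ] yaw 3.0687 gap 0.588 F [-0.1  0.3 -0.5] q6 -2.31 q1 -0.81
dp [0.23, 0.28, 9.75] roll -0.0013
```

```bash
python3 -m creep '{"claw":[5,5,5,5,5,5,3,2,1.5,1.5,1.5,1.5],"dp":[[0.2,0.25,3],[0.2,0.25,6],[0.2,0.25,8],[0.2,0.25,9.2],[0.2,0.25,9.7],[0.2,0.25,9.7],[0.2,0.25,9.7],[0.2,0.25,9.7],[0.2,0.25,9.7],[0.2,0.25,9.7],[0.2,0.25,9.7],[0.2,0.25,9.7]],"roll":[0,0,0,0,0,0,0,0,0,0,0,0]}' 25;python3 -m creep '{"claw":[1.5,1.5,1.5,1.5,1.5,1.5],"dp":[[0,0,0],[0,0,-0.5],[0,0,-2],[0,0,-5],[0,0,-9],[0,0,-12.5]],"roll":[0,0,0,0,0,0]}' 25;python3 -c "
from h import *
s=snap('wrist');save(s,'pics/w27.png')
go(578.5,-27,150,3.2276)"
```

```text
t: 42.05
tcp_pos: [0.4264, -0.2867, 0.0244]
tool_rot: [0.037, 0.999, -0.001, 0.001]
force: [-0.0, 0.5, 6.0]
finger_gap: 0.201
t: 42.65
tcp_pos: [0.4256, -0.2859, 0.1497]
tool_rot: [0.037, 0.999, 0.0, -0.0]
force: [-0.0, -1.1, -0.1]
finger_gap: 0.2
t42.70 tcp [ 427.9 -288.   154.8] yaw 3.0683 gap 0.200 F [ 0.3 -1.4  2.7] q6 -2.31 q1 -0.81
dp [-13.1, 27.14, 0.4] roll -0.1593
```

View pics/w27.png

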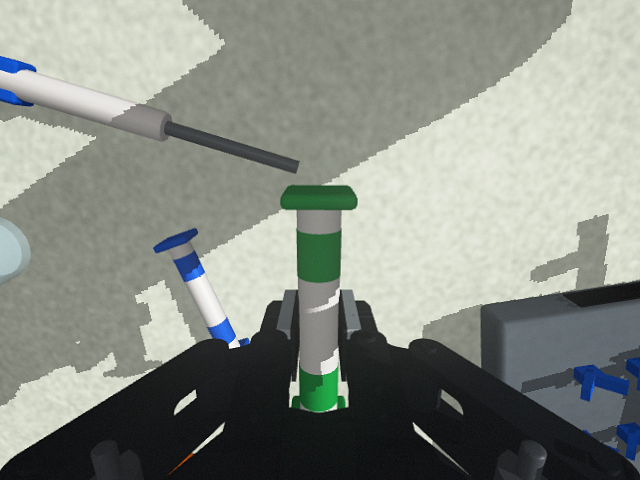

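```bash
python3 -m creep '{"claw":[1.5,1.5,1.5,1.5,1.5,1.5,1.5,1.5,1.5,1.5,1.5],"dp":[[-1.7,3.5,0],[-3.4,7,0],[-5,10.5,0],[-6.7,14,0],[-8.4,17.5,0],[-10,21,0],[-11.6,24,0],[-12.5,26,0],[-13.1,27.1,0],[-13.1,27.1,0],[-13.1,27.1,0]],"roll":[-0.02,-0.04,-0.06,-0.08,-0.1,-0.12,-0.14,-0.159,-0.159,-0.159,-0.159]}' 25;python3 -c "
from h import *
go(578.5,-27,80,3.2276)"
```

```text
t: 43.8
tcp_pos: [0.5759, -0.0261, 0.1481]
tool_rot: [-0.043, 0.999, -0.0, -0.001]
force: [-0.4, -0.4, -0.5]
finger_gap: 0.197
t43.80 tcp [575.9 -26.1 148.1] yaw -3.0565 gap 0.197 F [-0.4 -0.4 -0.5] q6 -1.89 q1 -0.24
dp [-0.26, -0.11, 6.81] roll -0.001
```

```bash
python3 -m creep '{"claw":[1.5,1.5,1.5,1.5,1.5,1.5,1.5,1.5],"dp":[[-0.25,-0.1,2],[-0.25,-0.1,4],[-0.25,-0.1,5.5],[-0.25,-0.1,6.2],[-0.25,-0.1,6.6],[-0.25,-0.1,6.9],[-0.25,-0.1,7.1],[-0.25,-0.1,7.1]],"roll":[0,0,0,0,0,0,0,0]}' 25;python3 -c "
from h import *
st()
s=snap('wrist');save(s,'pics/w28.png')"
```

```text
t: 44.6
tcp_pos: [0.5793, -0.0265, 0.0777]
tool_rot: [-0.043, 0.999, -0.0, 0.0]
force: [0.3, 0.3, 0.1]
finger_gap: 0.194
t44.60 tcp [579.3 -26.5  77.7] yaw -3.0565 gap 0.194 F [0.3 0.3 0.1] q6 -1.89 q1 -0.24
```

View pics/w28.png

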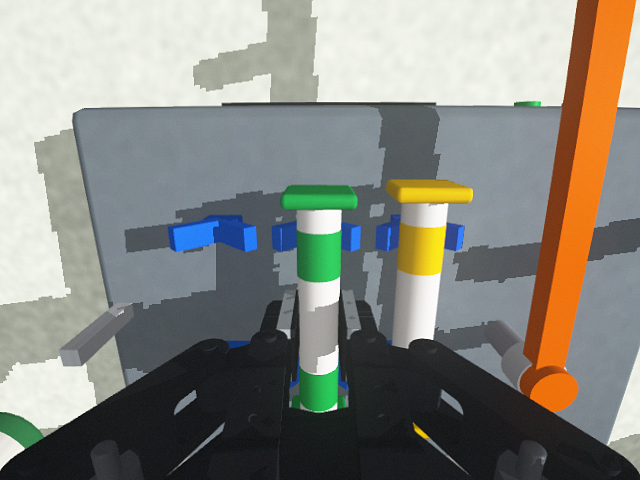

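```bash
python3 -m creep '{"claw":[1.5,1.5,1.9,2.2,2.6,2.7,2.7,2.7,2.7,2.7,2.7],"dp":[[0,0,0.1],[0,0,0.1],[0,0,0.1],[0,0,0.1],[0,0,0.1],[0,0,0.1],[0,0,0.1],[0,0,-1],[0,0,-3],[0,0,-7],[0,0,-10]],"roll":[0,0,0,0,0,0,0,0,0,0,0]}' 25;python3 -c "
from h import *
s=snap('wrist');save(s,'pics/w29.png')
go(575,-400,300,3.4)"
```

```text
t: 45.75
tcp_pos: [0.5794, -0.0264, 0.1797]
tool_rot: [-0.043, 0.999, -0.0, 0.001]
force: [0.6, 0.3, 0.5]
finger_gap: 0.315
t45.80 tcp [582.4 -27.  184.6] yaw -3.0560 gap 0.314 F [0.3 1.  2. ] q6 -1.89 q1 -0.24
dp [3.8, -37.14, -11.45] roll -0.1728
```

View pics/w29.png

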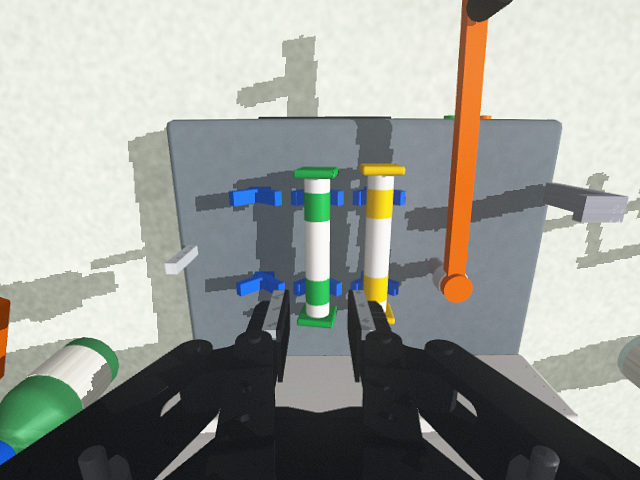

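```bash
python3 -m creep '{"claw":[5,5,5,5,5,5,5,5,5,5,5,5],"dp":[[1,-3,-6],[5,-12,-11],[12,-24,-11],[18,-36,-11],[21,-36,-11],[21,-36,-11],[21,-36,-11],[21,-36,-11],[21,-36,-11],[21,-36,-11],[21,-36,-11],[21,-36,-11]],"roll":[0,0.14,0.28,0.42,0.56,0.7,0.84,0.98,1.12,1.26,1.4,1.54]}' 25;python3 -c "
from h import *
go(400,-400,300,0.263)"
```

```text
t: 47.0
tcp_pos: [0.3998, -0.4035, 0.2879]
tool_rot: [0.668, 0.744, 0.0, 0.0]
force: [-0.3, 0.5, 0.9]
finger_gap: 0.584
t47.00 tcp [ 399.8 -403.5  287.9] yaw 1.6793 gap 0.584 F [-0.3  0.5  0.9] q6 -1.10 q1 -0.99
dp [0.35, 0.06, -1.21] roll 1.4163
```

```bash
python3 -m creep '{"claw":[5,5,5,5,5,5,5,5,5,5,5],"dp":[[0,0,0],[0,0,0],[0,0,0],[0,0,0],[0,0,0],[0,0,0],[0,0,0],[0,0,0],[0,0,0],[0,0,0],[0,0,0]],"roll":[0.14,0.28,0.42,0.56,0.7,0.84,0.98,1.12,1.26,1.4,1.416]}' 25;python3 -c "
from h import *
s=snap('wrist');save(s,'pics/w30.png');carts(s)
go(470.5,-383.5,120,0.263)"
```

```text
t: 48.1
tcp_pos: [0.4004, -0.4028, 0.2879]
tool_rot: [0.991, 0.135, 0.0, 0.0]
force: [-0.1, 0.0, -0.5]
finger_gap: 0.586
blue 860 rect [ 470.7 -384.2] [114.2  26.2] c [ 470.8 -384.2] yaw 0.264 len 114.2 wid 26.8
t48.15 tcp [ 400.4 -402.8  287.8] yaw 0.2720 gap 0.585 F [ 0.2 -0.7  0.3] q6 0.31 q1 -0.99
dp [7.27, 0.02, 16.78] roll 0.009
```

View pics/w30.png

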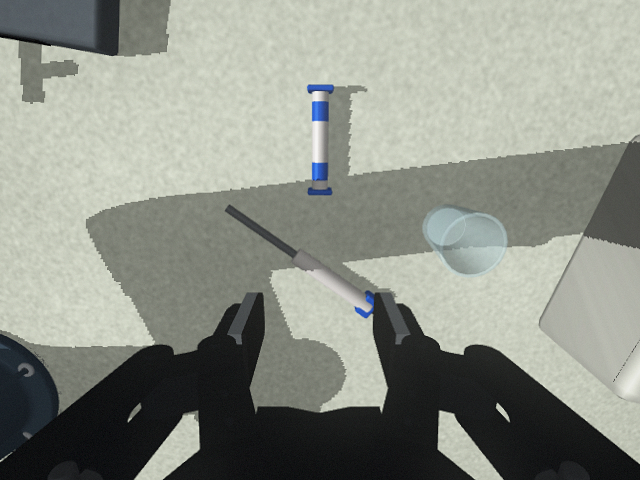

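```bash
python3 -m creep '{"claw":[5,5,5,5,5,5,5,5],"dp":[[3,0,6],[6,0,12],[7.3,0.05,16.8],[7.3,0.05,16.8],[7.3,0.05,16.8],[7.3,0.05,16.8],[7.3,0.05,16.8],[7.3,0.05,16.8]],"roll":[0.008,0.008,0.008,0.008,0.008,0.008,0.008,0.008]}' 25;python3 -c "
from h import *
go(470.7,-384,24.5,0.264)"
```

```text
t: 48.95
tcp_pos: [0.4714, -0.3853, 0.1219]
tool_rot: [0.991, 0.131, 0.001, 0.002]
force: [-0.6, 0.2, 0.0]
finger_gap: 0.582
t48.95 tcp [ 471.4 -385.3  121.9] yaw 0.2625 gap 0.582 F [-0.6  0.2  0. ] q6 0.44 q1 -0.87
dp [-0.05, -0.18, 9.74] roll -0.0015
```

```bash
python3 -m creep '{"claw":[5,5,5,5,5,5,3,2,1.5,1.5,1.5,1.5],"dp":[[0,-0.1,3],[0,-0.1,6],[0,-0.1,8],[0,-0.1,9.2],[0,-0.1,9.7],[0,-0.1,9.7],[0,-0.1,9.7],[0,-0.1,9.7],[0,-0.1,9.7],[0,-0.1,9.7],[0,-0.1,9.7],[0,-0.1,9.7]],"roll":[0,0,0,0,0,0,0,0,0,0,0,0]}' 25;python3 -m creep '{"claw":[1.5,1.5,1.5,1.5,1.5,1.5,1.5],"dp":[[0,0,0],[0,0,-0.5],[0,0,-2],[0,0,-5],[0,0,-9],[0,0,-12.5],[0,0,-12.5]],"roll":[0,0,0,0,0,0,0]}' 25;python3 -c "
from h import *
s=snap('wrist');save(s,'pics/w31.png')
go(582.3,-70.8,150,.086)"
```

```text
t: 50.15
tcp_pos: [0.4713, -0.3836, 0.0236]
tool_rot: [0.991, 0.131, 0.001, 0.001]
force: [0.1, -0.1, 5.7]
finger_gap: 0.195
t: 50.85
tcp_pos: [0.4731, -0.3855, 0.1535]
tool_rot: [0.991, 0.131, 0.003, 0.005]
force: [0.8, -0.8, -0.2]
finger_gap: 0.199
t50.90 tcp [ 472.  -384.3  151. ] yaw 0.2630 gap 0.200 F [ 0.5  0.2 -0.6] q6 0.44 q1 -0.87
dp [18.8, -27.4, -0.01] roll 0.177
```

View pics/w31.png

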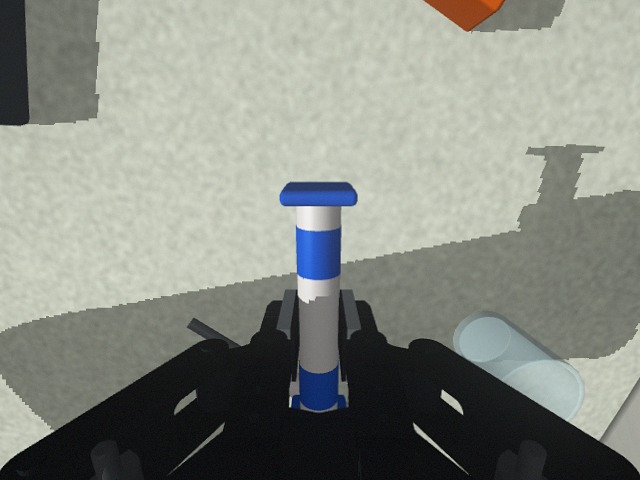

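```bash
python3 -m creep '{"claw":[1.5,1.5,1.5,1.5,1.5,1.5,1.5,1.5,1.5,1.5,1.5,1.5],"dp":[[2.4,-3.5,0],[4.8,-7,0],[7.2,-10.5,0],[9.6,-14,0],[12,-17.5,0],[14.4,-21,0],[16.5,-24,0],[18,-26.3,0],[18.8,-27.4,0],[18.8,-27.4,0],[18.8,-27.4,0],[18.8,-27.4,0]],"roll":[0.02,0.04,0.06,0.08,0.1,0.12,0.14,0.16,0.177,0.177,0.177,0.177]}' 25;python3 -c "
from h import *
s=snap('wrist');save(s,'pics/w32.png')
go(582.3,-70.8,77.5,.086)"
```

```text
t: 52.1
tcp_pos: [0.5804, -0.0703, 0.1469]
tool_rot: [0.999, 0.042, -0.001, -0.0]
force: [-0.0, -0.1, -0.6]
finger_gap: 0.2
t52.15 tcp [580.5 -70.5 147. ] yaw 0.0845 gap 0.201 F [-0.4 -0.3 -0.8] q6 1.17 q1 -0.31
dp [0.18, 0.04, 6.95] roll -0.0015
```

View pics/w32.png

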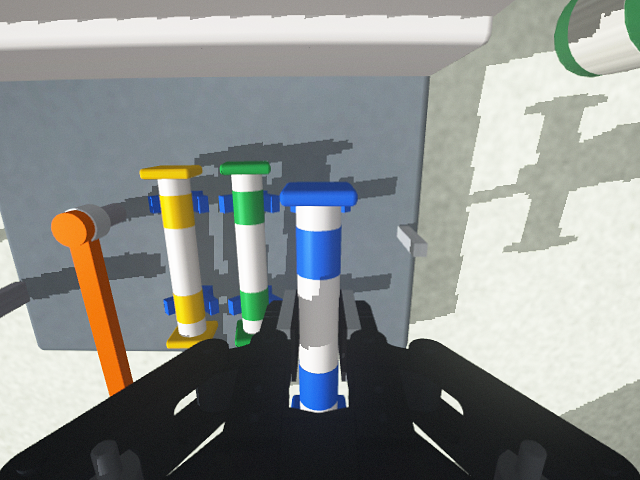

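```bash
python3 -m creep '{"claw":[1.5,1.5,1.5,1.5,1.5,1.5,1.5,1.5],"dp":[[0.2,0,2],[0.2,0,4],[0.2,0,5.5],[0.2,0,6.2],[0.2,0,6.6],[0.2,0,6.9],[0.2,0,7.0],[0.2,0,7.0]],"roll":[0,0,0,0,0,0,0,0]}' 25;python3 -c "
from h import *
st()
s=snap('wrist');save(s,'pics/w33.png')"
```

```text
t: 52.95
tcp_pos: [0.5834, -0.0695, 0.0778]
tool_rot: [0.999, 0.043, 0.0, 0.0]
force: [-0.9, -0.1, -0.0]
finger_gap: 0.203
t52.95 tcp [583.4 -69.5  77.8] yaw 0.0857 gap 0.203 F [-0.9 -0.1 -0. ] q6 1.18 q1 -0.31
```

View pics/w33.png

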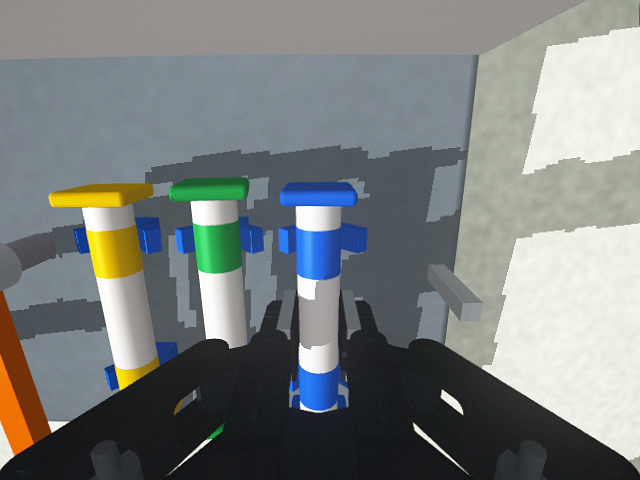

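```bash
python3 -m creep '{"claw":[1.5,1.5,1.9,2.2,2.6,2.7,2.7,2.7,2.7,2.7,2.7],"dp":[[0,0.1,0.1],[0,0.1,0.1],[0,0.1,0.1],[0,0.1,0.1],[0,0.1,0.1],[0,0.1,0.1],[0,0.1,0.1],[0,0.1,-1],[0,0.1,-3],[0,0.1,-7],[0,0.1,-12]],"roll":[0,0,0,0,0,0,0,0,0,0,0]}' 25;python3 -c "
from h import *
s=snap('wrist');save(s,'pics/w34.png')
st()"
```

```text
t: 54.1
tcp_pos: [0.5817, -0.0699, 0.1975]
tool_rot: [0.999, 0.043, -0.002, -0.001]
force: [0.7, 0.0, 0.3]
finger_gap: 0.317
t54.15 tcp [587.2 -71.3 207.3] yaw 0.0863 gap 0.318 F [ 1.8 -1.   5.3] q6 1.17 q1 -0.31
```

View pics/w34.png

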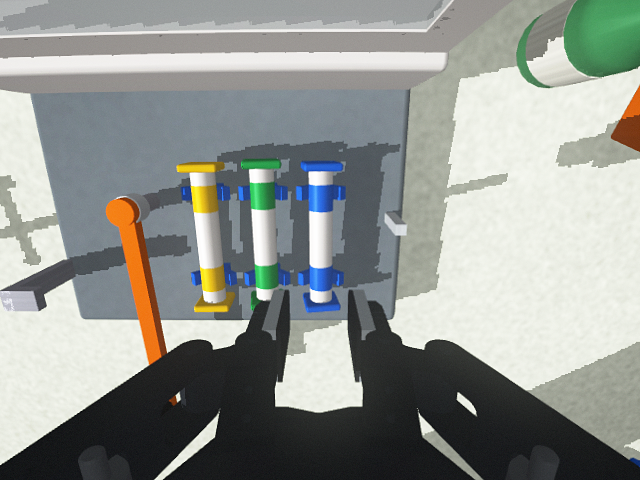

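All three cartridges are in their grooves (blue in 0, green in 1, yellow in 2). Back to the knob, last at about (424,52).

```bash
python3 -c "
from h import *
go(424.1,51.9,230,.124)"
```

```text
t54.15 tcp [587.2 -71.3 207.3] yaw 0.0863 gap 0.318 F [ 1.8 -1.   5.3] q6 1.17 q1 -0.31
dp [-15.16, -13.67, -2.53] roll -0.0377
```

```bash
python3 -m creep '{"claw":[4,4,4,4,4,4,4,4],"dp":[[-4,-3,-3],[-8,-7,-3],[-12,-11,-3],[-15,-13.6,-3],[-15,-13.6,-3],[-15,-13.6,-3],[-15,-13.6,-3],[-15,-13.6,-3]],"roll":[-0.038,-0.038,-0.038,-0.038,-0.038,-0.038,-0.038,-0.038]}' 25;python3 -c "
from h import *
s=snap('wrist');save(s,'pics/w35.png');np.save('pics/w35.npy',s,allow_pickle=True)
s=snap('side');save(s,'pics/side35.png');np.save('pics/side35.npy',s,allow_pickle=True)
go(424.1,51.9,106.5,.124)"
```

```text
t: 54.95
tcp_pos: [0.4244, 0.0514, 0.2278]
tool_rot: [0.998, 0.061, 0.001, 0.0]
force: [-0.2, -0.2, -0.2]
finger_gap: 0.472
t55.05 tcp [423.7  51.4 227.4] yaw 0.1225 gap 0.469 F [ 0.2 -0.7 -0.3] q6 1.31 q1 -0.14
dp [0.04, -0.05, 12.09] roll -0.0015
```

View pics/w35.png

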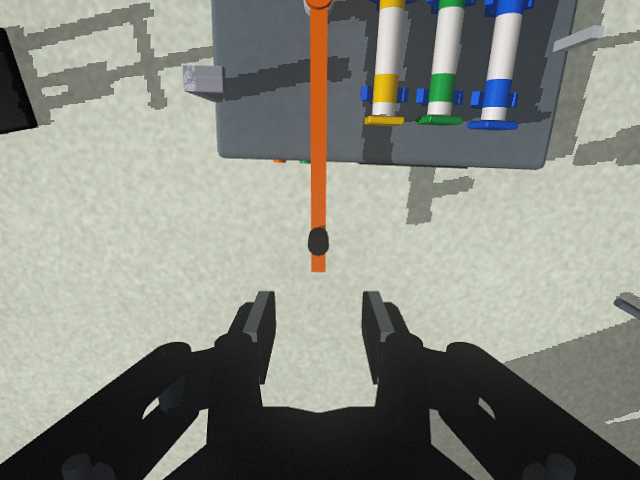

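View pics/side35.png

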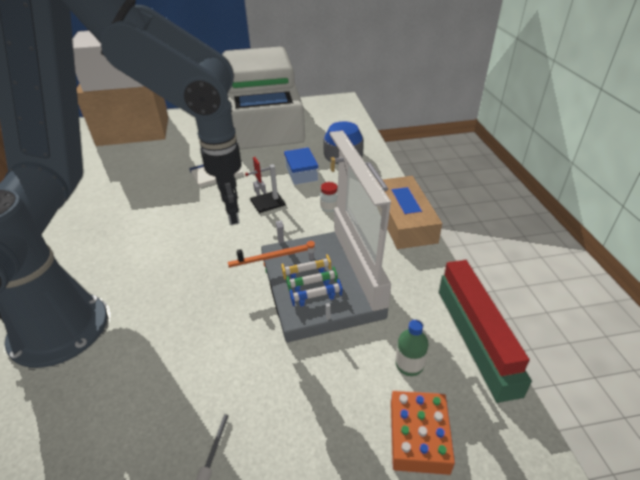

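Run:
```python
from h import *
S=np.load("pics/w35.npy",allow_pickle=True).item();P=cloud(S)
b=(S["image"].max(2)<60);b[:222]=0;b[262:]=0;b[:,:300]=0;b[:,336:]=0
q=P[b];t=q[(q[:,2]>.108)&(q[:,2]<.119)];print(len(q),len(t),t.mean(0).round(4),cv2.minEnclosingCircle(t[:,:2].astype(np.float32)*1000))
```

```text
444 338 [0.4256 0.0521 0.1131] ((425.0180969238281, 51.90532302856445), 7.63884973526001)
```

Knob top is at (425,52,113), as expected. I go down, grip and lift.

```bash
python3 -m creep '{"claw":[4,4,4,4,4,4,4,3,2,1,1,1],"dp":[[0.1,-0.05,4],[0.1,-0.05,8],[0.1,-0.05,10],[0.1,-0.05,11],[0.1,-0.05,11.7],[0.1,-0.05,12],[0.1,-0.05,12],[0.1,-0.05,12],[0.1,-0.05,12],[0.1,-0.05,12],[0.1,-0.05,12],[0.1,-0.05,12]],"roll":[0,0,0,0,0,0,0,0,0,0,0,0]}' 50;python3 -m creep '{"claw":[1,1,1,1,1,1,1,1],"dp":[[0,0,0],[0,0,-0.4],[0,0,-0.9],[0,0,-1.4],[0,0,-1.9],[0,0,-2.3],[0,0,-2.6],[0,0,-2.6]],"roll":[0,0,0,0,0,0,0,0]}' 50;python3 -c "
from h import *
st()
s=snap('wrist');save(s,'pics/w36.png')"
```

```text
t: 56.25
tcp_pos: [0.4234, 0.0529, 0.1077]
tool_rot: [0.998, 0.062, 0.001, 0.0]
force: [0.3, 0.4, 1.4]
finger_gap: 0.166
t: 57.05
tcp_pos: [0.4238, 0.0529, 0.1339]
tool_rot: [0.998, 0.062, 0.001, 0.0]
force: [4.5, 0.1, -5.9]
finger_gap: 0.167
t57.05 tcp [423.8  52.9 133.9] yaw 0.1237 gap 0.167 F [ 4.5  0.1 -5.9] q6 1.31 q1 -0.14
```

View pics/w36.png

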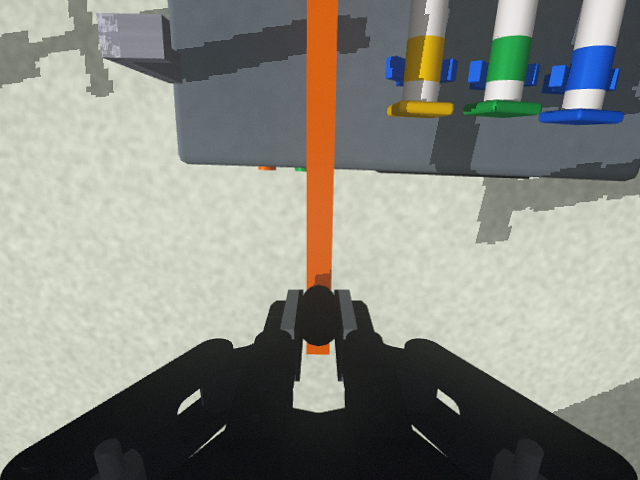

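```bash
python3 -m creep '{"claw":[1,1,1,1,1,1,1,1,1,1,1,1],"dp":[[0.04,1.2,0],[0.17,2.4,0],[0.38,3.6,0],[0.67,4.75,0],[1.05,5.9,0],[1.49,7.01,0],[2.02,8.09,0],[2.63,9.14,0],[3.3,10.13,0],[4.04,11.08,0],[4.04,11.08,0],[4.04,11.08,0]],"roll":[-0.07,-0.14,-0.21,-0.28,-0.35,-0.42,-0.49,-0.56,-0.63,-0.7,-0.7,-0.7]}' 50;python3 -c "
from h import *
s,_,y=st();print(s['ft_torque'],1.654-y)
"
```

```text
t: 58.3
tcp_pos: [0.475, -0.0514, 0.1327]
tool_rot: [0.917, 0.399, -0.001, -0.001]
force: [1.1, 0.4, -5.7]
finger_gap: 0.166
t58.30 tcp [475.  -51.4 132.7] yaw 0.8216 gap 0.166 F [ 1.1  0.4 -5.7] q6 0.41 q1 -0.34
[-0.16336411 -0.17362714 -0.15150767] 0.8324393985532025
```

```bash
python3 -m creep '{"claw":[1,1,1,1,1,1,1,1,1,1,1,1],"dp":[[0.09,1.72,0],[0.34,3.42,0],[0.77,5.08,0],[1.36,6.7,0],[2.11,8.25,0],[2.63,9.14,0],[3.3,10.13,0],[4.04,11.08,0],[4.74,11.85,0],[5.21,12.34,0],[5.62,12.72,0],[5.62,12.72,0]],"roll":[-0.1,-0.2,-0.3,-0.4,-0.5,-0.56,-0.63,-0.7,-0.76,-0.8,-0.832,-0.832]}' 50;python3 -c "
from h import *
s,_,y=st();print(s['ft_torque'],1.654-y)
s=snap('wrist');save(s,'pics/w37.png')
"
```

```text
t: 59.5
tcp_pos: [0.6079, -0.0994, 0.1329]
tool_rot: [0.676, 0.737, -0.002, 0.001]
force: [1.0, -7.9, -5.6]
finger_gap: 0.167
t59.50 tcp [607.9 -99.4 132.9] yaw 1.6571 gap 0.167 F [ 1.  -7.9 -5.6] q6 -0.42 q1 -0.34
[-1.4893768  -0.19901867 -0.03721478] -0.003122787793434778
```

View pics/w37.png

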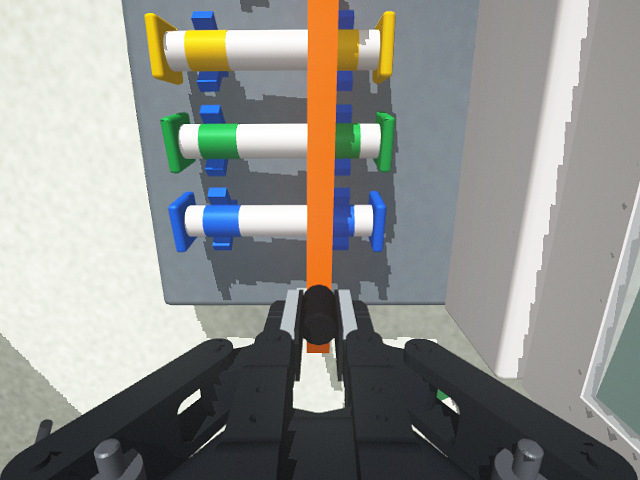

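```bash
python3 -m creep '{"claw":[1,1,1,1,1,1,1,1,1,1,1,1],"dp":[[0.1,0.15,0],[0.12,0.25,0],[0.12,0.25,0],[0.12,0.25,0.4],[0.12,0.25,0.8],[0.12,0.25,1.2],[0.12,0.25,1.6],[0.12,0.25,1.9],[0.12,0.25,2.2],[0.12,0.25,2.35],[0.12,0.25,2.35],[0.12,0.25,2.35]],"roll":[0,0,0,0,0,0,0,0,0,0,0,0]}' 50;python3 -c "
from h import *
s,_,y=st();print(s['ft_torque'])
s=snap('wrist');save(s,'pics/w38.png')
"
```

```text
t: 60.75
tcp_pos: [0.6103, -0.0995, 0.1108]
tool_rot: [0.676, 0.737, -0.003, 0.002]
force: [-1.3, -11.3, -0.2]
finger_gap: 0.165
t60.75 tcp [610.3 -99.5 110.8] yaw 1.6576 gap 0.165 F [ -1.3 -11.3  -0.2] q6 -0.42 q1 -0.34
[-1.83620556  0.05092722  0.16206882]
```

View pics/w38.png

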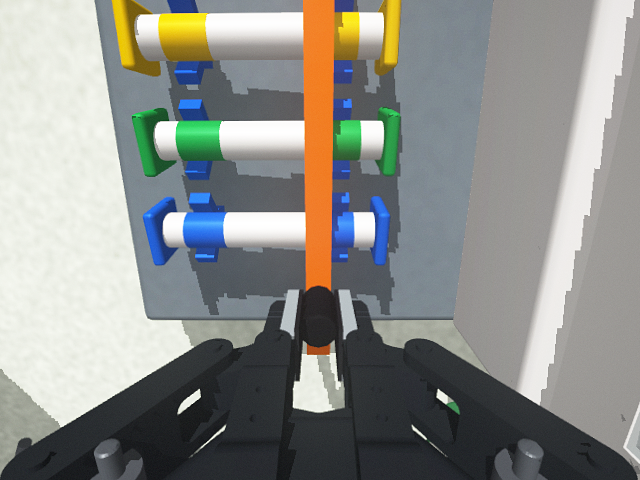

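```bash
python3 -m creep '{"claw":[1,1,1,1.7,2.2,3,3.5,3.5,3.5,3.5,3.5,3.5],"dp":[[-0.2,-0.05,0],[-0.3,-0.05,0.1],[-0.3,-0.05,0.1],[-0.3,-0.05,0.1],[-0.3,-0.05,0.1],[-0.3,-0.05,0.1],[-0.3,-0.05,0.1],[-0.3,-0.05,-1],[-0.3,-0.05,-4],[-0.3,-0.05,-9],[-0.3,-0.05,-14],[-3,-5,-19]],"roll":[0,0,0,0,0,0,0,0,0,0,0,0]}' 50;python3 -c "
from h import *
st()
"
```

```text
t: 62.0
tcp_pos: [0.5831, -0.1187, 0.2879]
tool_rot: [0.675, 0.738, 0.002, 0.004]
force: [-0.1, -1.5, 1.0]
finger_gap: 0.41
t62.00 tcp [ 583.1 -118.7  287.9] yaw 1.6594 gap 0.410 F [-0.1 -1.5  1. ] q6 -0.48 q1 -0.39
```

Now up and back for a final check from all the cameras.

```bash
python3 -m creep '{"claw":[3.5,3.5,3.5,3.5,3.5,3.5],"dp":[[-2,-2,-10],[-5,-3,-12],[-5,-3,-12],[-5,-3,-12],[-5,-3,-12],[-5,-3,-12]],"roll":[0,0,0,0,0,0]}' 20;python3 - <<'E'
from h import *
st()
S=snap("wrist");save(S,"pics/w40.png");P=cloud(S)
for n in("scene","side"):
    s=snap(n);save(s,f"pics/{n}40.png");np.save(f"pics/{n}40.npy",s,allow_pickle=True)
hsv=cv2.cvtColor(S["image"],cv2.COLOR_RGB2HSV).astype(int)
o=(hsv[...,0]>5)&(hsv[...,0]<16)&(hsv[...,1]>150)
q=P[o];q=q[(q[:,2]>.07)&(q[:,2]<.1)&(q[:,0]>.5)&(q[:,1]>-.14)];l=cv2.fitLine(q[:,:2].astype(np.float32),cv2.DIST_HUBER,0,.001,.001).ravel()
print("bar",len(q),"z",np.percentile(q[:,2],[10,50,90]).round(4),"angle from unit -y:",np.arctan2(l[0]*np.sign(-l[1]),abs(l[1])).round(4))
a=.086;R=np.array([[np.cos(a),np.sin(a)],[-np.sin(a),np.cos(a)]])
uv=(P[...,:2]*1000-[578.5,-27])@R.T
for yc,n in((-44,"g0"),(0,"g1"),(44,"g2")):
    m=(abs(uv[...,1]-yc)<20)&(abs(uv[...,0])<75)&(P[...,2]>.072)&(P[...,2]<.1)
    m&=~o
    w=(hsv[...,1]<50)&(hsv[...,2]>120)&m
    print(n,m.sum(),"x range",np.percentile(uv[m][:,0],[.5,99.5]).round(1),"barrel y",np.median(uv[w][:,1]-yc).round(1) if w.any() else None,"top z",np.percentile(P[m][:,2],[50,95]).round(4))
E
```

```text
t: 62.6
tcp_pos: [0.5529, -0.1709, 0.4018]
tool_rot: [0.676, 0.737, -0.0, -0.002]
force: [0.0, -0.3, 0.1]
finger_gap: 0.407
t62.60 tcp [ 552.9 -170.9  401.8] yaw 1.6562 gap 0.407 F [ 0.  -0.3  0.1] q6 -0.58 q1 -0.49
bar 1706 z [0.0831 0.0846 0.0858] angle from unit -y: 0.0817
g0 1065 x range [-56.9  57.4] barrel y 0.8 top z [0.0747 0.0807]
g1 1097 x range [-55.2  59.3] barrel y -0.1 top z [0.0746 0.0811]
g2 1219 x range [-57.1  57.7] barrel y -0.1 top z [0.0746 0.0802]
```

View pics/w40.png

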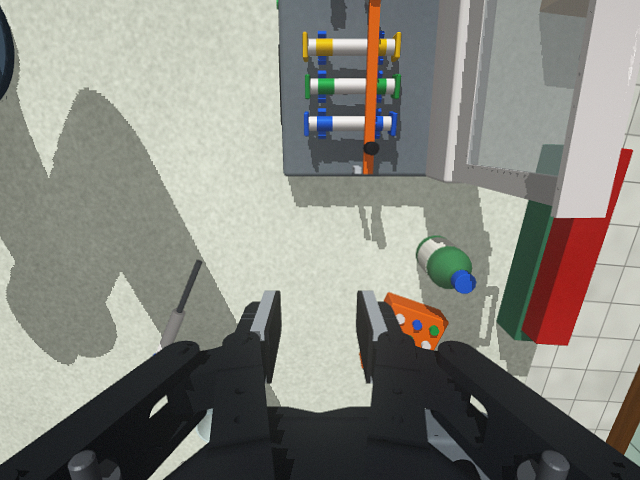

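View pics/scene40.png

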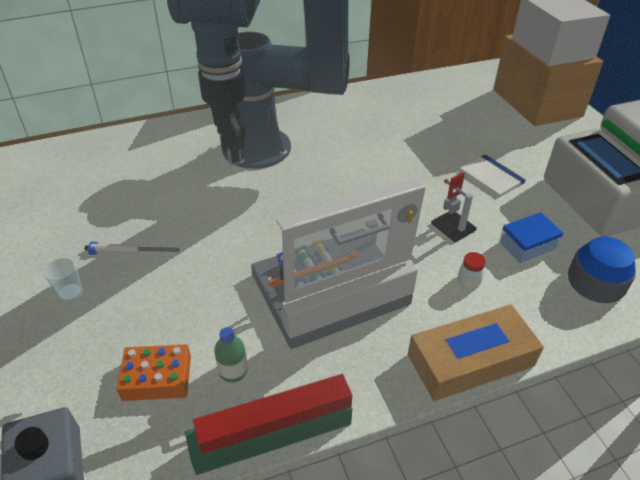

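View pics/side40.png

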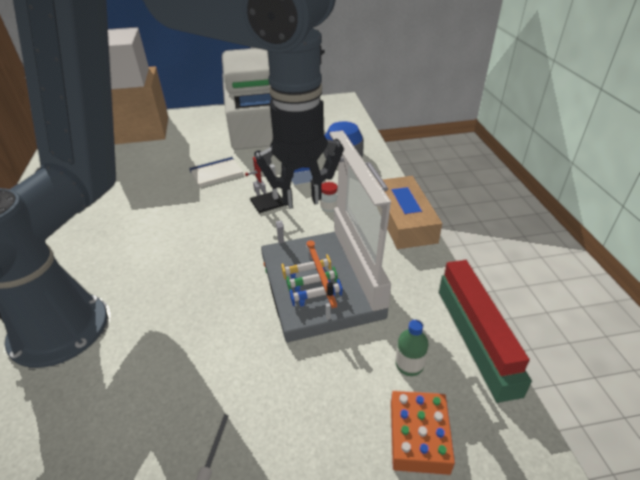

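Everything checks out, and the arm stands clear of everything. I hand the job in.

```bash
python3 -c "
from h import *
print(workorder.sign_off())"
```

```text
the job is handed in; nothing more can be done
None
```

The job was handed in after about 63 s of the 210 s, with every step done in order; the hand-in reports no verdict.

**What I did**
1. I turned the key clockwise until the torque jumped to 0.15 N m at the latch's stop, then lifted it out and hung it by its eye on the peg.
2. I lifted the panel by its handle to about 1.2 rad. From there I pushed it open from the front with closed fingers, because gripping the handle any further would have run the gripper's linkage into the panel edge.
3. I lifted the clamp bar and turned it aside by about 1.53 rad.
4. I laid yellow in groove 2, green in groove 1 and blue in groove 0. Green had been knocked about 25 mm from where it first lay, so I measured it again before picking it up.
5. I turned the bar back over the cartridges, let it down and moved the arm clear.

**Last checks from the camera images**
- **Cartridges:** all three are seated within about 1 mm across and 2 mm along their grooves, with flanges outside the saddles.
- **Clamp bar:** it is across to within about 0.01 rad. Its top stands 84.6 mm over the table, which is about 2 mm of lift, as expected with cartridges under it.
- **Panel:** it stands upright, close to 1.6 rad.
- **Key and bystanders:** the key hangs on its peg, and the bottle and jar are standing.

**One disagreement:** the side camera's depth readings put the cartridges on the table 4 to 7 mm further to the right than the wrist camera did. I took this to be because it only sees their near side, and used the wrist values. None of the final checks failed.

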